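# Draw out the slide tray with the hook

### The job

Take the orange-handled hook from its cradle, slip it in under the clear visor of the sloping white cabinet, catch the finger hole in the lip of the blue slide tray and draw the tray gently out along its slope as far as it goes. Then lift the hook out, leave the tray open and lay the hook back in its cradle the way round it was (tip hanging down), and let go. Do not touch the cabinet or tray with the gripper or arm, and leave the specimen cups and the wipe pack where they are.

Things in the scene. Friction and masses are not known exactly. Their poses are not given: they have to be found in the camera images.
- cabinet: White sloping tray cabinet on grey legs, fixed. Origin on the worktop under the middle of the closed tray's finger hole (which is at height 240 mm); x level, from its open mouth to its back; z up. The tray runs out and down at 28 degrees, along (-0.883, 0, -0.469). Foot plate 230x150x10 mm, x -70 to 160 mm; top at 360 mm. Side walls 58 to 66 mm either side of the middle, square to the slope.
- visor_edge (a point): Middle of the clear visor's front edge, on its underside; same tilted axes as point tray_hole. The roof is 6 mm thick, its underside 42 mm above the tray lip, measured square to the slope; this edge is 70 mm down-slope of the closed tray's hole, and the side walls end there too. The roof is clear for 100 mm from here, then white. Clear space of 60 mm under the hole.
- tray (a joint): How far the blue slide tray is drawn out along the slope, in m: 0 fully in, 0.09 at the outer stop. It starts between 0 and 0.012. It runs stiffly (about 2 to 3 N to draw out, 5 to 6 N to push in) and stays where it is left.
- tray_hole (a point): Middle of the finger hole in the blue tray's lip, level with the lip's upper face; moves with the tray. x up the slope into the cabinet, y across, z square to the lip (28 degrees off vertical, leaning to the mouth). Hole 28 mm (x) by 36 mm (y) through the 5 mm lip; a 12 mm bar of lip, 106 mm wide, lies in front of it. Behind: a sunken pan with four fixed glass slides, rim 2 mm above the lip.
- hook: Loose hook tool, about 150 g, 217 mm long. Origin in the middle of its orange handle (80 mm along x, 18 across y, 24 along z); x along the 10x10 mm steel shaft to the hook end, z up as it lies in the cradle; a 10x10 mm stub behind, to x = -68 mm. Centre of mass 15 mm ahead of the origin. To enter the cabinet its x must point up the slope, so a gripper holding it from above leans back 28 degrees.
- hook_tip (a point): End of the hook's bent finger, at (145, 0, -25) mm in the hook's frame; axes as the hook's. The finger, 8 mm (x) by 10 mm (y), is bent square down (-z) from the shaft and ends 20 mm below the shaft's underside.
- cradle: Fixed rest: black foot 150x60x8 mm, two aluminium uprights 10 mm thick at x = -57 and 62 mm with flared notches open on top; notch floor 45 mm up and 13 mm wide, about 33 mm wide at the top, 63 mm up. Origin on the worktop in its middle. The hook lies with handle between the uprights, origin at (0,0,50) mm here (up to 12 mm behind or 17 ahead), axes alike. May stand left or right of the cabinet.
- wipe_pack: Loose pale pack of wipes, 112x75x41 mm, a bystander on the side where the cradle is not; origin in its underside.
- specimen_cup_2: Loose specimen cup with blue lid, 44 mm wide, 53 mm high, a bystander; origin in its underside.
- specimen_cup_3: Loose specimen cup with orange lid, 44 mm wide, 53 mm high, a bystander; origin in its underside.
Things that resemble listed ones, but are neither listed nor needed, are in the scene too. Of the things shaped like the cradle, the black one is meant.

How it is judged:
By the outcome, as a careful person would: the job done as asked, in the order asked, and still so for the second after the job is handed in, with the robot touching nothing.
It also fails if it takes over 58 s, if anything falls off the work surface, if the arm or the gripper's body presses on something with over 40 N, if the wrist force passes 120 N, or if a joint passes its speed limit or range.

### The arm

A 6-joint arm with a two-finger parallel gripper is mounted at the origin on a cart in front of the work surface, level with it; the furniture and walls round the work are solid. World frame = base frame: x ahead of the robot, y to its left, z up, the work surface at z = 0. Lengths are in m, angles in degrees, forces in N, time in s.
With the tool pointing down it reaches from about 0.35 to 0.875 m from the base axis. Payload 4.2 kg.
Tool frame: the origin (TCP) lies midway between the tips of the shut fingers; the grasp point (between the pads) lies r.pinch_z behind it (r.pinch_z is the distance from the TCP to the grasp point, in m); z points along the fingers, y is the direction in which the jaws open and shut (so a half turn about z gives the same grasp; the last joint's range is limited). The gripper opens to 87 mm and grips with 3 to 60 N. Pads are 19 mm wide; open, the fingers measure 117 mm over their backs; the gripper's body (75 mm by 190 mm) begins 51 mm behind the grasp point.
Start: joints at [85.348, 22.042, 0.453, 0, -68.411, -14.817], TCP at [0.208, 0.589, 0.223] pointing down, gripper open.
Joint ranges: [-179.83, 179.83], [-69.29, 118.12], [-61.27, 80.66], [-181.25, 117.63], [-171.15, -9.14], [-177.46, 177.46]. Speed limits (degrees/s): [159.86, 159.86, 180, 180, 180, 180].

### API

Orientations are given as a 3x3 rotation matrix whose columns are the frame's x, y, z axes.
In Python, from station import r gives the robot as it stands. The module is installed in compiled form; this text tells all that it offers.
- The arm moves only by the tool play_rows, never from a script. Its argument "deltas" is a list of rows, each a list of 7 numbers: the shift along the tool's x, y, z in units of 25 mm (1.0 is 25 mm), then the turn, a rotation vector about the tool's x, y, z in units of 5 degrees (1.0 is 5 degrees), then the finger opening in mm, from 0 to 87. In form: [[tx, ty, tz, wx, wy, wz, fingers], ...]. A call has 1 to 12 rows; each row is the pose to reach, as a shift and turn from the pose commanded when the call began, along the tool's axes at that moment; what a row does not reach only later rows make up. A row lasts 1/10 s, in which the tool goes at most 50 mm and 8.59 degrees, less where a joint would pass 70% of its speed; a pose out of reach is approached as far as the arm can. A call with a gripper value outside its range is refused whole. The fingers move at their own pace and stop on an object; the grip force is fixed at half the most. Time passes only in rows, so rows that repeat a pose let the fingers close. It gives the time, the measured TCP pose, the force and the opening at its end, in the units of the state.
- r.sense(): the state, without advancing time (a new reading comes with each control period).
- r.capture(name): name is "scene" or "top" or "wrist"; returns a dict with "pixels" (400x640x3 uint8, red, green, blue), "camera_matrix" (3x3 intrinsics, pixels), "R" (3x3) and "t" (3): a world point X has camera coordinates R X + t; the wrist camera has in their place "T_tool_cam" (4x4, takes a point from camera to tool coordinates, whose origin is the TCP and whose axes are the flange's). Camera axes: x right, y down, z forward; pixel columns grow to the right and rows downward; lengths in m; the calibration is good to about 2 mm. A picture is of the moment at which its call begins: read the wrist's pose just before it. There is no depth.
- r.finish_job(): hands the job in, once; it reports no verdict.
Trained networks look in the newest picture that a camera, given by its name, has taken for a name from the list of things; names that differ only in an ending like _2 or _b are one class to them, and where a whole thing is asked for, a point or a joint stands for the part that bears it (a point fixed in the world has none). Each returns a list of dicts, best first, with "score" (0 to 1); they miss things now and then, are a little off and sometimes report something else, mostly with a low value. They report only what shows in the picture. A call takes as long as a camera call. They do not tell look-alikes from the thing itself.
- r.spot_in(camera, target): "centre" ([x, y, z] in m, in world coordinates, good to about 4 mm: the middle of the surface that is visible of it).
- r.cut_out(camera, target): "region" (400x640 bool, what is visible of it).
The state is a dict: "time_s": time; "joints": joint angles; "joint_velocities": joint speeds; "effort": joint torques, N m; "tcp_pos": TCP position; "ee_rot": TCP orientation; "wrist_force": force on the tool from outside, world axes, zero at the start; "moment": the same for the moment, N m; "gripper_width": opening from 0.0 (shut) to 1.0 (fully open).
Only numpy, scipy, OpenCV 4.12 (cv2) and the standard library are available. Lean on these libraries where they do the work, as an engineer would, in place of code of your own. Each camera call takes 0.05 s, during which the arm holds its last target.

## Working session

There is one attempt and no reset: what is moved stays moved. The work goes in short steps, Python scripts to look and compute and a tool call to move; the robot and the scene stay as the last step left them, time stands still between calls to the robot, and variables do not carry over. Pictures are saved under pics/ and viewed, and the job is handed in when it is done.

Besides the shell and the picture viewer there is one more tool, called after "Request:" as a command line: name --pt "numbers of a row" for each row, then --argument value for the rest. play_rows: Moves the arm, as the interface text tells. Its arguments: {"type":"object","properties":{"deltas":{"type":"array","items":{"type":"array","items":{"type":"number"}}}},"required":["deltas"]}

```bash
mkdir -p pics; ls; python3 - <<'E'
from station import r
import cv2,numpy as np
s=r.sense();print(s, r.pinch_z)
for n in("scene","top","wrist"):
    c=r.capture(n);cv2.imwrite(f"pics/{n}0.png",c["pixels"][:,:,::-1])
    print(n,{k:np.round(v,4).tolist() for k,v in c.items() if k!="pixels"})
    for t in ("cabinet","visor_edge","tray","tray_hole","hook","hook_tip","cradle","wipe_pack","specimen_cup_2"):
        try: print(t,[(np.round(d["centre"],3).tolist(),round(d["score"],2)) for d in r.spot_in(n,t)])
        except Exception as e: print(t,e)
print(r.sense()["time_s"])
E
```

```text
pics
{'time_s': 0.0, 'joints': array([ 8.53454686e+01,  2.20904430e+01,  3.78834325e-01, -2.88517397e-02,
       -6.84109406e+01, -1.48164264e+01]), 'joint_velocities': array([-0.10038213,  0.04962958, -0.0632707 , -0.02610508,  0.08333114,
        0.07177507]), 'effort': array([-4.35824313e-04, -3.90664601e+01,  1.87403727e+01,  4.22010854e+00,
        1.10217521e-02, -1.87613391e-04]), 'tcp_pos': array([0.20811331, 0.58868659, 0.22145686]), 'ee_rot': array([[ 9.42748658e-01, -3.33503460e-01, -6.40249383e-04],
       [-3.33504061e-01, -9.42746338e-01, -2.09379376e-03],
       [ 9.46947011e-05,  2.18744703e-03, -9.99997603e-01]]), 'wrist_force': array([-1.02641211,  0.03541843,  0.20731175]), 'moment': array([0.01412733, 0.00112257, 0.00987215]), 'gripper_width': 0.9980360827978147} 0.0187
scene {'camera_matrix': [[428.6986, 0.0, 323.5181], [0.0, 428.6986, 199.2348], [0.0, 0.0, 1.0]], 'R': [[0.8855, -0.4646, 0.0004], [-0.1819, -0.3476, -0.9198], [0.4275, 0.8145, -0.3923]], 't': [-0.5205, 0.2511, 1.1682]}
cabinet [([0.732, 0.027, 0.207], 0.96)]
visor_edge []
tray []
tray_hole []
hook 
[... 529 characters left out ...]
([0.463, -0.272, 0.051], 0.27)]
tray []
tray_hole [([0.43, -0.259, 0.003], 0.43)]
hook []
hook_tip [([0.423, 0.239, 0.036], 0.65), ([0.46, -0.272, 0.055], 0.59)]
cradle [([0.52, -0.066, 0.007], 0.89), ([0.43, -0.259, 0.003], 0.63)]
wipe_pack [([0.423, 0.241, 0.036], 0.56)]
specimen_cup_2 [([0.643, -0.19, 0.058], 0.77), ([0.697, -0.186, 0.054], 0.49)]
wrist {'camera_matrix': [[337.6892, 0.0, 316.9877], [0.0, 337.6892, 199.1243], [0.0, 0.0, 1.0]], 'T_tool_cam': [[0.0008, -0.959, -0.2833, 0.0787], [1.0, 0.0012, -0.0011, 0.0001], [0.0014, -0.2833, 0.959, -0.1628], [0.0, 0.0, 0.0, 1.0]]}
cabinet []
visor_edge []
tray []
tray_hole []
hook []
hook_tip []
cradle []
wipe_pack []
specimen_cup_2 []
1.5
```

View pics/scene0.png

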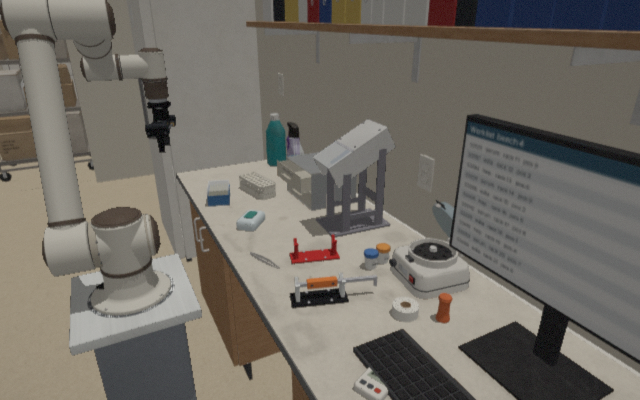

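View pics/top0.png

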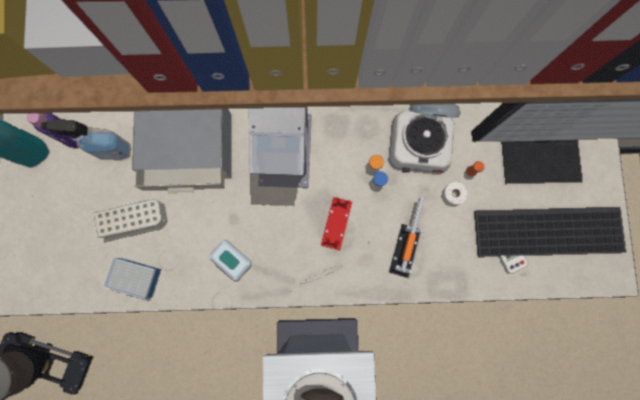

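View pics/wrist0.png

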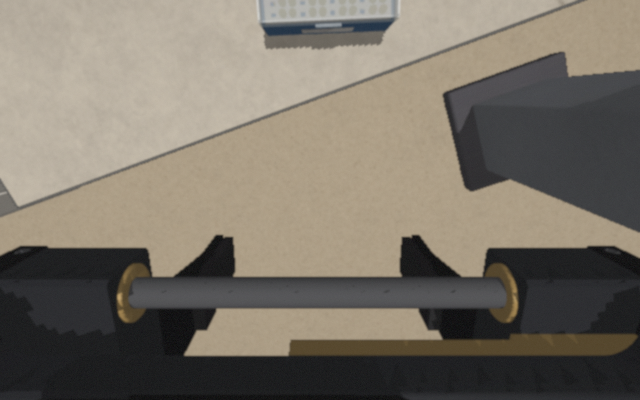

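```bash
python3 - <<'E'
import cv2
t=cv2.imread("pics/top0.png");s=cv2.imread("pics/scene0.png")
def cr(im,x0,y0,x1,y1,k,n): cv2.imwrite(f"pics/{n}.png",cv2.resize(im[y0:y1,x0:x1],None,fx=k,fy=k,interpolation=cv2.INTER_CUBIC))
cr(t,240,100,320,200,6,"top_cab");cr(t,380,180,450,290,5,"top_hook")
cr(s,300,110,400,240,4,"sc_cab");cr(s,270,225,390,315,6,"sc_hook")
E
```

```text
(no output)
```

View pics/top_cab.png

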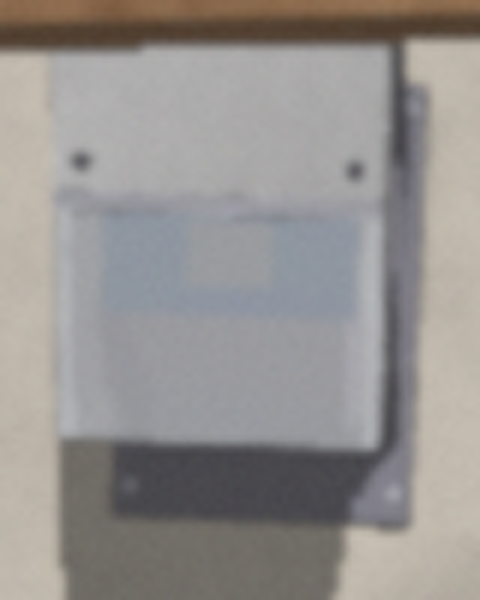

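View pics/top_hook.png

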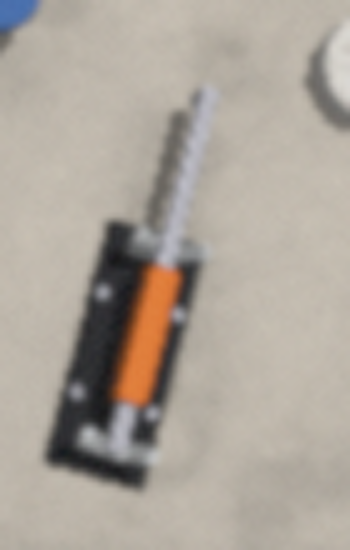

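View pics/sc_cab.png

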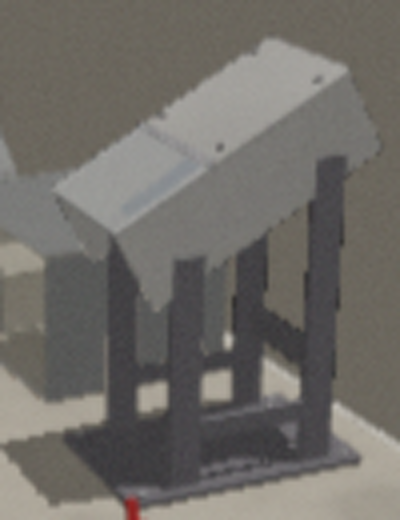

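View pics/sc_hook.png

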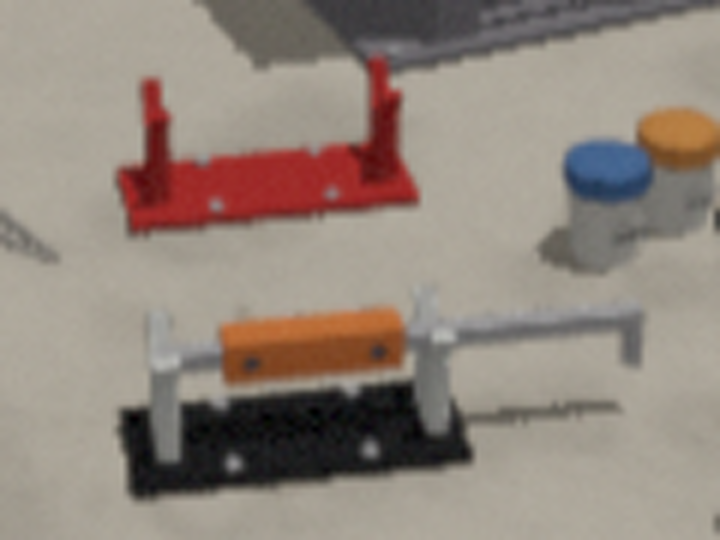

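```bash
cat > fit.py <<'E'
import numpy as np
from scipy.optimize import least_squares
CAM={"scene":(np.array([[428.6986,0,323.5181],[0,428.6986,199.2348],[0,0,1]]),np.array([[0.8855,-0.4646,0.0004],[-0.1819,-0.3476,-0.9198],[0.4275,0.8145,-0.3923]]),np.array([-0.5205,0.2511,1.1682])),
"top":(np.array([[447.7986,0,320.1724],[0,447.7986,202.2834],[0,0,1]]),np.array([[-0.029,-0.9995,0.0126],[-0.9882,0.0268,-0.1505],[0.1501,-0.0168,-0.9885]]),np.array([-0.0022,0.5813,1.2527]))}
def proj(c,X):
    K,R,t=CAM[c];p=K@(R@X+t);return p[:2]/p[2]
u=np.array([.8829,0,.4695]);n=np.array([-.4695,0,.8829])
def rz(a):
    c,s=np.cos(a),np.sin(a);return np.array([[c,-s,0],[s,c,0],[0,0,1]])
def fit(obs,x0,free):
    def f(p):
        q=dict(zip(("x","y","z","yaw"),(x0))); 
        for k,v in zip(free,p):q[k]=v
        T=np.array([q["x"],q["y"],q["z"]])
        return np.concatenate([proj(c,T+rz(q["yaw"])@np.array(X))-uv for c,X,uv in obs])
    s0=[dict(zip(("x","y","z","yaw"),x0))[k] for k in free]
    s=least_squares(f,s0,loss="soft_l1")
    print(free,np.round(s.x,4),"yaw deg",np.round(np.degrees(s.x[-1]),2))
    for (c,X,uv),e in zip(obs,f(s.x).reshape(-1,2)):print("  ",c,np.round(X,3),np.round(e,1))
    return s.x
E
python3 - <<'E'
from fit import *
h=np.array([0,0,.24])
def S(a,y,b): return h+a*u+b*n+np.array([0,y,0])
cab=[("top",S(-.07,.066,.048),(250,173)),("top",S(-.07,-.066,.048),(303.3,175)),
("scene",S(-.07,.066,.048),(313.75,157)),("scene",S(-.07,-.066,.048),(327.5,169.3)),
("scene",S(.1655,-.066,.048),(387.5,128)),("scene",S(.1655,.066,.048),(368,120)),
("top",(-.07,.075,.01),(258.7,186.2)),("top",(-.07,-.075,.01),(308,188)),("top",(.16,-.075,.01),(311.3,114.2)),
("scene",(-.07,.075,.01),(317.5,218.75)),("scene",(-.07,-.075,.01),(331.25,235.5)),("scene",(.16,-.075,.01),(389.5,224.5))]
fit(cab,(.7,.08,0,0),["x","y","yaw"]);fit(cab,(.7,.08,0,0),["x","y","z","yaw"])
H=[("top",(40,0,12),(413,233)),("top",(-40,0,12),(406.4,260)),("top",(149,0,5),(421.4,197.6)),
("scene",(145,0,-25),(375,285.8)),("scene",(149,0,5),(376.7,275.8)),("scene",(-40,-9,-12),(307.5,288.8)),("scene",(40,-9,-12),(337.2,285.5)),("scene",(40,9,12),(337.5,276.7))]
H=[(c,np.array(X)/1e3,p) for c,X,p in H]
fit(H,(.45,-.27,.05,-.3),["x","y","z","yaw"])
C=[("top",(75,30,8),(401.6,224.4)),("top",(75,-30,8),(420.6,229)),("top",(-75,-30,8),(409,278)),("top",(-75,30,8),(389.4,272.6)),
("scene",(-75,30,8),(290.3,293.3)),("scene",(-75,-30,0),(292.5,307.5)),("scene",(75,-30,0),(348.3,301.7)),("scene",(75,30,8),(346.7,289.7))]
C=[(c,np.array(X)/1e3,p) for c,X,p in C]
fit(C,(.45,-.27,0,-.3),["x","y","yaw"])
E
```

```text
['x', 'y', 'yaw'] [ 0.7058  0.0832 -0.0797] yaw deg -4.56
   top [-0.084  0.066  0.25 ] [-0.3  0. ]
   top [-0.084 -0.066  0.25 ] [0.2 0.8]
   scene [-0.084  0.066  0.25 ] [-1.2 -0.6]
   scene [-0.084 -0.066  0.25 ] [ 0.6 -1.4]
   scene [ 0.124 -0.066  0.36 ] [-0.4 -0.7]
   scene [0.124 0.066 0.36 ] [-0.4 -1. ]
   top [-0.07   0.075  0.01 ] [-0.2 -0.8]
   top [-0.07  -0.075  0.01 ] [0.7 0.1]
   top [ 0.16  -0.075  0.01 ] [1.5 0.1]
   scene [-0.07   0.075  0.01 ] [-1.6 -0.9]
   scene [-0.07  -0.075  0.01 ] [1.5 0.1]
   scene [ 0.16  -0.075  0.01 ] [ 2.  -0.8]
['x', 'y', 'z', 'yaw'] [ 0.707   0.0844 -0.0036 -0.0752] yaw deg -4.31
   top [-0.084  0.066  0.25 ] [-0.5  0. ]
   top [-0.084 -0.066  0.25 ] [-0.2  0.6]
   scene [-0.084  0.066  0.25 ] [-1.1  0.3]
   scene [-0.084 -0.066  0.25 ] [ 0.8 -0.5]
   scene [ 0.124 -0.066  0.36 ] [-0.4  0.2]
   scene [0.124 0.066 0.36 ] [-0.6 -0.1]
   top [-0.07   0.075  0.01 ] [-0.4 -0.8]
   top [-0.07  -0.075  0.01 ] [ 0.4 -0.2]
   top [ 0.16  -0.075  0.01 ] [0.8 0.1]
   scene [-0.07   0.075  0.01 ] [-1.5 -0.1]
   scene [-0.07  -0.075  0.01 ] [1.7 0.8]
   scene [ 0.16  -0.075  0.01 ] [ 2.  -0.2]
['x', 'y', 'z', 'yaw'] [ 0.4443 -0.2659  0.0486 -0.3154] yaw deg -18.07
   top [0.04  0.    0.012] [-0.2  0.3]
   top [-0.04   0.     0.012] [-0.8  0.6]
   top [0.149 0.    0.005] [ 0.4 -0.2]
   scene [ 0.145  0.    -0.025] [ 0.3 -0.6]
   scene [0.149 0.    0.005] [ 0.6 -0.2]
   scene [-0.04  -0.009 -0.012] [0.1 1. ]
   scene [ 0.04  -0.009 -0.012] [0.6 1.3]
   scene [0.04  0.009 0.012] [-0.9 -1.4]
['x', 'y', 'yaw'] [ 0.4363 -0.2649 -0.3061] yaw deg -17.54
   top [0.075 0.03  0.008] [ 0.1 -1.1]
   top [ 0.075 -0.03   0.008] [ 0.7 -0.1]
   top [-0.075 -0.03   0.008] [-0.   0.3]
   top [-0.075  0.03   0.008] [-0.4  0. ]
   scene [-0.075  0.03   0.008] [-0.4 -0.9]
   scene [-0.075 -0.03   0.   ] [-0.   1.1]
   scene [ 0.075 -0.03   0.   ] [1.2 0.6]
   scene [0.075 0.03  0.008] [-2.2 -3. ]
```

Both fits agree to about 1–2 px, so the measured points hold up. There are two things shaped like the cradle:
- **Black one:** top image (405,250), scene image (318,297). It holds the orange hook, so this is the one meant.
- **Red one:** top image (338,222), scene image (315,255). It is empty and is the look-alike.

The enlarged crops confirm this.

```bash
cat > mv.py <<'E'
from fit import *
from scipy.spatial.transform import Rotation as Ro
from station import r
PZ=r.pinch_z
def hookR(yaw,pitch=0): # tool rot for hook frame: x=hook x, y=-hook y, z=-hook z
    Rh=rz(np.radians(yaw))@Ro.from_euler("y",-pitch,degrees=True).as_matrix()
    return Rh
FL=np.diag([1,-1,-1.])
def row(Rh,pg,s=None):
    """delta row to put grasp point at pg with hook frame Rh"""
    s=s or r.sense()
    Rt=Rh@FL; p=np.array(pg)+Rt[:,2]*PZ
    R0=s["ee_rot"]
    d=R0.T@(p-s["tcp_pos"])/.025; w=np.degrees(Ro.from_matrix(R0.T@Rt).as_rotvec())/5
    return np.round(np.r_[d,w],3).tolist()
def grasp(s): return s["tcp_pos"]-s["ee_rot"][:,2]*PZ
E
python3 - <<'E'
from mv import *
Rh=hookR(-17.9)
for p in [(.40,.15,.28),(.444,-.266,.17),(.444,-.266,.05)]: print(row(Rh,p))
E
```

```text
[13.086, 14.01, -1.551, -0.0, -0.0, -0.314]
[20.291, 29.112, 2.849, -0.0, -0.0, -0.314]
[20.291, 29.112, 7.649, -0.0, -0.0, -0.314]
```

Request:
play_rows --pt "2.2 2.3 -0.3 0 0 -0.05 70" --pt "4.4 4.6 -0.6 0 0 -0.1 70" --pt "6.6 7 -0.9 0 0 -0.2 70" --pt "8.8 9.4 -1.2 0 0 -0.3 70" --pt "11 11.7 -1.4 0 0 -0.3 70" --pt "13 14 -1.5 0 0 -0.3 70" --pt "14 16 -1 0 0 -0.3 70" --pt "15 18 -0.4 0 0 -0.3 70" --pt "16 20 0 0 0 -0.3 70" --pt "17 22 0.5 0 0 -0.3 70" --pt "18 24 1 0 0 -0.3 70" --pt "19 26 1.5 0 0 -0.3 70"

```text
time_s: 2.7
tcp_pos: [0.401, 0.0249, 0.2197]
ee_rot: [[0.951, -0.308, 0.002], [-0.308, -0.951, 0.001], [0.002, -0.001, -1.0]]
wrist_force: [1.3, 0.6, 0.6]
gripper_width: 0.805
```

Request:
play_rows --pt "0 0 0 0 0 0 70" --pt "0 0 0 0 0 0 70"

```text
time_s: 2.9
tcp_pos: [0.4008, 0.0255, 0.2193]
ee_rot: [[0.95, -0.312, 0.0], [-0.312, -0.95, 0.0], [0.0, -0.0, -1.0]]
wrist_force: [-0.3, 0.3, 0.2]
gripper_width: 0.801
```

```bash
python3 - <<'E'
from mv import *
print(grasp(r.sense()),row(hookR(-17.9),(.444,-.266,.15)))
E
```

```text
[0.40083556 0.02552574 0.23802408] [5.276, 10.542, 3.52, -0.002, -0.003, -0.054]
```

Request:
play_rows --pt "0.8 1.6 0.5 0 0 0 70" --pt "1.6 3.2 1 0 0 -0.05 70" --pt "2.4 4.8 1.5 0 0 -0.05 70" --pt "3.2 6.4 2 0 0 -0.05 70" --pt "4 8 2.6 0 0 -0.05 70" --pt "4.8 9.5 3.1 0 0 -0.05 70" --pt "5.28 10.54 3.5 0 0 -0.05 70" --pt "5.28 10.54 3.5 0 0 -0.05 70" --pt "5.28 10.54 3.5 0 0 -0.05 70" --pt "5.28 10.54 3.5 0 0 -0.05 70"

```text
time_s: 3.9
tcp_pos: [0.4459, -0.2632, 0.1323]
ee_rot: [[0.953, -0.302, 0.001], [-0.302, -0.953, -0.0], [0.001, -0.0, -1.0]]
wrist_force: [-0.3, 0.4, -0.2]
gripper_width: 0.801
```

```bash
python3 - <<'E'
from mv import *
import cv2
s=r.sense();c=r.capture("wrist");cv2.imwrite("pics/w1.png",c["pixels"][:,:,::-1])
T=c["T_tool_cam"];K=c["camera_matrix"]
def pw(X):
    Xt=s["ee_rot"].T@(np.array(X)-s["tcp_pos"]);Xc=T[:3,:3].T@(Xt-T[:3,3]);p=K@Xc;return np.round(p[:2]/p[2],1)
Rh=hookR(-17.9);o=np.array([.444,-.266,.05])
for X in [(.149,0,.005),(.04,.009,.012),(.04,-.009,.012),(-.04,.009,.012),(-.04,-.009,.012)]: print(X,pw(o+Rh@np.array(X)))
print(grasp(s),row(Rh,(.444,-.266,.05),s))
E
```

```text
(0.149, 0, 0.005) [324.  -16.4]
(0.04, 0.009, 0.012) [309.3 158.8]
(0.04, -0.009, 0.012) [335.2 159. ]
(-0.04, 0.009, 0.012) [309.3 263. ]
(-0.04, -0.009, 0.012) [332.9 263.2]
[ 0.44585801 -0.26318999  0.15098389] [-0.041, 0.13, 4.039, -0.001, -0.011, 0.066]
```

View pics/w1.png

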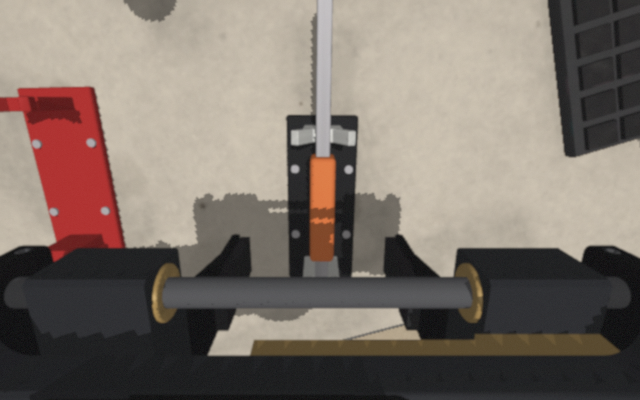

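The wrist view matches the fitted hook to 1–3 px: the handle spans (310–334, 156–261), against a predicted 309–335, 159–263. I'll descend now.

Request:
play_rows --pt "0 0.1 0.7 0 0 0.06 70" --pt "0 0.13 1.4 0 0 0.06 70" --pt "0 0.13 2.1 0 0 0.06 70" --pt "0 0.13 2.8 0 0 0.06 70" --pt "0 0.13 3.5 0 0 0.06 70" --pt "0 0.13 3.8 0 0 0.06 70" --pt "0 0.13 4.04 0 0 0.06 70" --pt "0 0.13 4.04 0 0 0.06 70" --pt "0 0.13 4.04 0 0 0.06 70" --pt "0 0.13 4.04 0 0 0.06 40"

```text
time_s: 4.95
tcp_pos: [0.4447, -0.2679, 0.0316]
ee_rot: [[0.951, -0.309, 0.002], [-0.309, -0.951, -0.001], [0.002, -0.0, -1.0]]
wrist_force: [-0.2, 0.8, 0.8]
gripper_width: 0.77
```

```bash
python3 - <<'E'
from mv import *
s=r.sense();print(grasp(s),s["wrist_force"],row(hookR(-17.9),(.4450,-.2663,.05),s))
E
```

```text
[ 0.44463673 -0.26784223  0.05028411] [-0.23039343  0.75191445  0.84777446] [-0.007, -0.063, 0.011, -0.0, -0.021, -0.021]
```

Position is within 1.5 mm, so I'll close the fingers and then lift gently.

Request:
play_rows --pt "0 -0.06 0 0 0 0 40" --pt "0 -0.06 0 0 0 0 26" --pt "0 -0.06 0 0 0 0 20" --pt "0 -0.06 0 0 0 0 10" --pt "0 -0.06 0 0 0 0 0" --pt "0 -0.06 0 0 0 0 0" --pt "0 -0.06 0 0 0 0 0" --pt "0 -0.06 0 0 0 0 0" --pt "0 -0.06 0 0 0 0 0" --pt "0 -0.06 0 0 0 0 0"

```text
time_s: 5.95
tcp_pos: [0.4445, -0.2663, 0.0307]
ee_rot: [[0.951, -0.309, -0.0], [-0.309, -0.951, -0.0], [-0.0, 0.0, -1.0]]
wrist_force: [-0.2, -0.4, -0.9]
gripper_width: 0.202
```

```bash
python3 - <<'E'
from mv import *
s=r.sense();print(grasp(s).round(4),s["wrist_force"],s["moment"],s["ee_rot"].round(4).tolist())
E
```

```text
[ 0.4445 -0.2663  0.0494] [-0.22489763 -0.41406616 -0.94196249] [-0.10189563 -0.00241643 -0.03304617] [[0.9509, -0.3094, -0.0], [-0.3094, -0.9509, -0.0], [-0.0, 0.0, -1.0]]
```

Request:
play_rows --pt "0 0 -0.3 0 0 0 0" --pt "0 0 -0.8 0 0 0 0" --pt "0 0 -1.6 0 0 0 0" --pt "0 0 -2.4 0 0 0 0" --pt "0 0 -3.2 0 0 0 0" --pt "0 0 -4 0 0 0 0" --pt "0 0 -4.8 0 0 0 0" --pt "0 0 -5.6 0 0 0 0" --pt "0 0 -6 0 0 0 0" --pt "0 0 -6 0 0 0 0" --pt "0 0 -6 0 0 0 0"

```text
time_s: 7.05
tcp_pos: [0.4438, -0.2659, 0.18]
ee_rot: [[0.951, -0.31, -0.001], [-0.31, -0.951, 0.001], [-0.001, -0.001, -1.0]]
wrist_force: [0.4, 0.4, -2.9]
gripper_width: 0.202
```

```bash
python3 - <<'E'
from mv import *
import cv2
s=r.sense();c=r.capture("wrist");cv2.imwrite("pics/w2.png",c["pixels"][:,:,::-1])
cs=r.capture("scene");cv2.imwrite("pics/s2.png",cv2.resize(cs["pixels"][120:330,250:450,::-1],None,fx=3,fy=2.8))
T=c["T_tool_cam"];K=c["camera_matrix"]
def pw(X):
    Xt=s["ee_rot"].T@(np.array(X)-s["tcp_pos"]);Xc=T[:3,:3].T@(Xt-T[:3,3]);p=K@Xc;return np.round(p[:2]/p[2],1)
Rh=s["ee_rot"]@FL;o=grasp(s)
for X in [(.149,0,.005),(.04,.009,.012),(.04,-.009,.012),(.145,0,-.025)]: print(X,pw(o+Rh@np.array(X)),proj("scene",o+Rh@np.array(X)))
print(s["wrist_force"],s["moment"],s["gripper_width"])
E
```

```text
(0.149, 0, 0.005) [ 317.4 -118.9] [380.08107242 225.29236317]
(0.04, 0.009, 0.012) [295.  198.2] [337.15561527 224.39144537]
(0.04, -0.009, 0.012) [339.1 198.3] [338.58931669 227.60841733]
(0.145, 0, -0.025) [317.4 -63.5] [377.93968145 235.92288694]
[ 0.35116256  0.37337883 -2.89138175] [ 0.02266092  0.00390261 -0.01583175] 0.20196700285886032
```

View pics/w2.png

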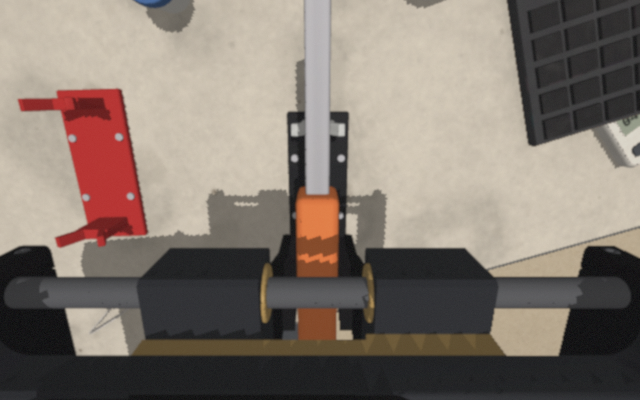

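View pics/s2.png

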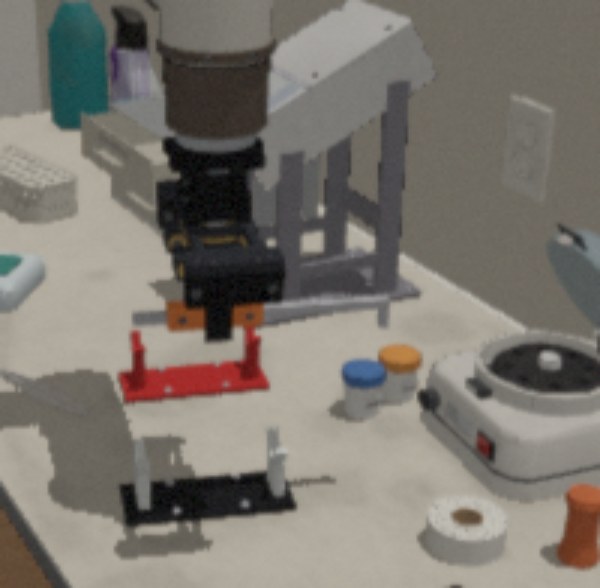

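```bash
python3 - <<'E'
from mv import *
import cv2
t=np.array([.7064,.0838,-.0018]);Rc=rz(np.radians(-4.45))
for q in (0,.006,.012):
  for a,y in ((-.026,.053),(-.026,-.053),(-.014,.018),(-.014,-.018)):
    X=t+Rc@(np.array([0,y,.24])+(a-q)*u);p=proj("top",X)
    print(q,a,y,p.round(1),((p-[240,100])*6).round(0))
print("clear end",((proj("top",t+Rc@(np.array([0,0,.24])+.03*u+.048*n))-[240,100])*6))
E
```

```text
0 -0.026 0.053 [257.7 151.4] [106. 308.]
0 -0.026 -0.053 [299.7 153.5] [358. 321.]
0 -0.014 0.018 [271.6 147.4] [190. 284.]
0 -0.014 -0.018 [285.9 148.1] [276. 289.]
0.006 -0.026 0.053 [257.7 153.7] [106. 322.]
0.006 -0.026 -0.053 [299.6 155.8] [358. 335.]
0.006 -0.014 0.018 [271.6 149.7] [190. 298.]
0.006 -0.014 -0.018 [285.9 150.5] [275. 303.]
0.012 -0.026 0.053 [257.7 156. ] [106. 336.]
0.012 -0.026 -0.053 [299.5 158.1] [357. 349.]
0.012 -0.014 0.018 [271.6 152.1] [189. 312.]
0.012 -0.014 -0.018 [285.8 152.8] [275. 317.]
clear end [222.74730532 203.70455214]
```

```bash
cat >> mv.py <<'E'
CT=np.array([.7064,.0845,-.0015]);CY=-4.45
OX=.001 # hook origin ahead of grasp
def tip_at(a,nn,y=0,s=None,show=True):
    """tip at slope coord a (from closed hole), nn above lip"""
    Rc=rz(np.radians(CY));Rh=hookR(CY,28)
    tip=CT+Rc@(np.array([0,y,.24])+a*u+nn*n)
    pg=tip-Rh@np.array([.145+OX,0,-.025]);
    return row(Rh,pg,s)
def tip_now(s=None):
    s=s or r.sense();Rh=s["ee_rot"]@FL
    tip=grasp(s)+Rh@np.array([.145+OX,0,-.025])
    d=rz(np.radians(CY)).T@(tip-CT)-[0,0,.24]
    e=Ro.from_matrix(hookR(CY,28).T@Rh).as_rotvec(degrees=True)
    return "tip a,y,n mm",(1e3*np.array([d@u,d[1],d@n])).round(1),"roterr",e.round(2)
E
python3 - <<'E'
from mv import *
print(row(hookR(CY,28),(.43,.10,.22)));print(tip_at(-.1,.007))
s=r.sense()
E
```

```text
[-4.712, -13.832, -0.946, 0.658, 5.605, -2.664]
[-3.029, -14.483, 1.799, 0.658, 5.605, -2.664]
```

Request:
play_rows --pt "-0.4 -1.2 -0.1 0.06 0.5 -0.2 0" --pt "-0.8 -2.4 -0.2 0.12 1 -0.5 0" --pt "-1.2 -3.6 -0.3 0.18 1.5 -0.7 0" --pt "-1.6 -4.8 -0.4 0.24 2 -1 0" --pt "-2 -6 -0.5 0.3 2.5 -1.2 0" --pt "-2.5 -7.2 -0.6 0.36 3 -1.4 0" --pt "-2.9 -8.4 -0.7 0.42 3.5 -1.7 0" --pt "-3.3 -9.6 -0.8 0.48 4 -1.9 0" --pt "-3.7 -10.8 -0.9 0.54 4.6 -2.2 0" --pt "-4.1 -12 -0.9 0.6 5.1 -2.4 0" --pt "-4.5 -13.2 -0.9 0.63 5.4 -2.6 0" --pt "-4.7 -13.8 -0.95 0.66 5.6 -2.66 0"

```text
time_s: 8.35
tcp_pos: [0.4384, 0.0996, 0.2033]
ee_rot: [[0.88, -0.074, 0.469], [-0.064, -0.997, -0.037], [0.471, 0.002, -0.882]]
wrist_force: [-0.4, -1.3, -1.5]
gripper_width: 0.204
```

Request:
play_rows --pt "0 0 0 0 0 0 0" --pt "0 0 0 0 0 0 0"

```text
time_s: 8.55
tcp_pos: [0.4389, 0.0976, 0.2036]
ee_rot: [[0.88, -0.078, 0.468], [-0.068, -0.997, -0.038], [0.47, 0.002, -0.883]]
wrist_force: [0.4, -0.3, -1.7]
gripper_width: 0.203
```

```bash
python3 - <<'E'
from mv import *
print(tip_now(),tip_at(-.1,.007))
E
```

```text
('tip a,y,n mm', array([-106.7,   -7.6,   88.6]), 'roterr', array([-0.1 , -0.02,  0.04])) [0.269, -0.315, 3.261, 0.021, -0.003, 0.008]
```

Request:
play_rows --pt "0 -0.1 0.5 0 0 0 0" --pt "0 -0.2 1.1 0 0 0 0" --pt "0 -0.3 1.7 0 0 0 0" --pt "0 -0.3 2.3 0 0 0 0" --pt "0 -0.3 2.9 0 0 0 0" --pt "0 -0.3 3.26 0 0 0 0" --pt "0 -0.3 3.26 0 0 0 0" --pt "0 -0.3 3.26 0 0 0 0"

```text
time_s: 9.35
tcp_pos: [0.4831, 0.1034, 0.1363]
ee_rot: [[0.881, -0.084, 0.465], [-0.073, -0.996, -0.043], [0.467, 0.004, -0.884]]
wrist_force: [-0.4, -0.4, -1.6]
gripper_width: 0.204
```

```bash
cat > look.py <<'E'
from mv import *
import cv2,sys
k=sys.argv[1]
s=r.sense();print(tip_now(s),s["wrist_force"].round(2),s["moment"].round(3))
c=r.capture("wrist");im=c["pixels"][:,:,::-1].copy();cv2.imwrite(f"pics/w{k}.png",im)
cs=r.capture("scene");cv2.imwrite(f"pics/s{k}.png",cv2.resize(cs["pixels"][100:250,240:420,::-1],None,fx=4,fy=4,interpolation=cv2.INTER_CUBIC))
ct=r.capture("top");cv2.imwrite(f"pics/t{k}.png",cv2.resize(ct["pixels"][100:250,220:350,::-1],None,fx=4,fy=4,interpolation=cv2.INTER_CUBIC))
T=c["T_tool_cam"];K=c["camera_matrix"]
def pw(X):
    Xt=s["ee_rot"].T@(np.array(X)-s["tcp_pos"]);Xc=T[:3,:3].T@(Xt-T[:3,3]);p=K@Xc;return (p[:2]/p[2]).round(0)
Rc=rz(np.radians(CY))
def C(a,y,nn): return CT+Rc@(np.array([0,y,.24])+a*u+nn*n)
Rh=s["ee_rot"]@FL;tip=grasp(s)+Rh@np.array([.145+OX,0,-.025]);end=grasp(s)+Rh@np.array([.149+OX,0,.005])
for nm,X in [("visL",C(-.07,.066,.048)),("visR",C(-.07,-.066,.048)),("lipL",C(-.026,.053,0)),("lipR",C(-.026,-.053,0)),("hFL",C(-.014,.018,0)),("hFR",C(-.014,-.018,0)),("hBL",C(.014,.018,0)),("hBR",C(.014,-.018,0)),("tip",tip),("shaftend",end)]:
    print(nm,"w",pw(X),"s4",((proj("scene",X)-[240,100])*4).round(0),"t4",((proj("top",X)-[220,100])*4).round(0))
E
python3 look.py 3
```

```text
('tip a,y,n mm', array([-99.8,   0.9,   8.2]), 'roterr', array([-0.36,  0.18, -0.23])) [-0.41 -0.37 -1.64] [0.114 1.186 0.009]
visL w [  88. -256.] s4 [290. 227.] t4 [117. 292.]
visR w [ 552. -256.] s4 [352. 273.] t4 [332. 303.]
lipL w [ 180. -284.] s4 [362. 246.] t4 [150. 205.]
lipR w [ 456. -284.] s4 [415. 284.] t4 [318. 214.]
hFL w [ 270. -328.] s4 [390. 250.] t4 [205. 189.]
hFR w [ 366. -328.] s4 [408. 263.] t4 [263. 192.]
hBL w [ 266. -441.] s4 [416. 232.] t4 [206. 145.]
hBR w [ 370. -441.] s4 [435. 244.] t4 [264. 148.]
tip w [317. -66.] s4 [311. 306.] t4 [229. 325.]
shaftend w [ 317. -123.] s4 [299. 275.] t4 [224. 333.]
```

View pics/w3.png

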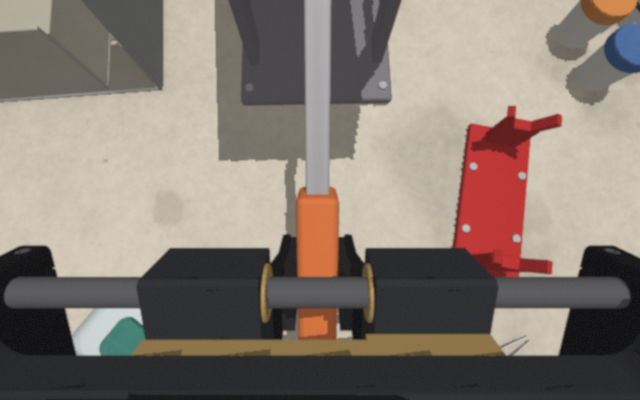

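View pics/s3.png

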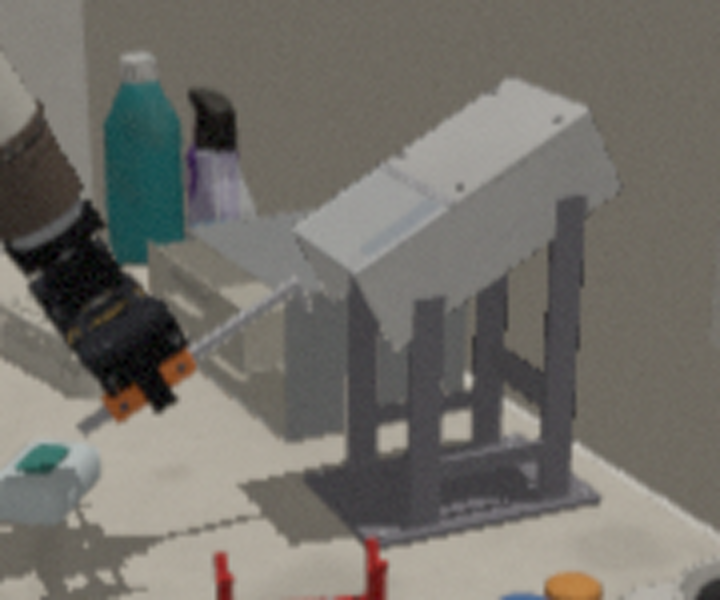

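View pics/t3.png

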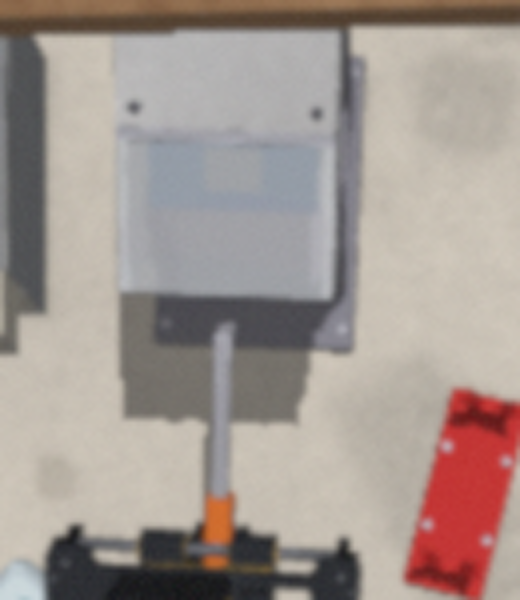

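```bash
python3 - <<'E'
from mv import *
print(tip_now());print(tip_at(-.1,.006));print(tip_at(-.05,.006))
E
```

```text
('tip a,y,n mm', array([-100. ,    3.6,    9.3]), 'roterr', array([-0.23,  0.09, -0.02]))
[-0.001, 0.145, 0.144, 0.046, 0.018, -0.004]
[1.999, 0.144, 0.14, 0.046, 0.018, -0.004]
```

Request:
play_rows --pt "0 0.14 0.13 0.05 0 0 0" --pt "0 0.14 0.13 0.05 0 0 0" --pt "0 0.14 0.13 0.05 0 0 0" --pt "0 0.14 0.13 0.05 0 0 0"

```text
time_s: 9.9
tcp_pos: [0.4838, 0.1032, 0.1368]
ee_rot: [[0.883, -0.079, 0.463], [-0.068, -0.997, -0.04], [0.465, 0.004, -0.885]]
wrist_force: [-0.2, -0.1, -2.6]
gripper_width: 0.206
```

```bash
python3 - <<'E'
from mv import *
print(tip_now());print(tip_at(-.1,.006));print(tip_at(-.05,.006))
r.capture("wrist");print(tip_now());r.capture("wrist");print(tip_now())
E
```

```text
('tip a,y,n mm', array([-99. ,   1.5,   8.1]), 'roterr', array([-0.25,  0.28,  0.04]))
[-0.039, 0.055, 0.112, 0.05, 0.057, 0.008]
[1.961, 0.057, 0.102, 0.05, 0.057, 0.008]
('tip a,y,n mm', array([-99.1,   1.3,   8. ]), 'roterr', array([-0.26,  0.29,  0.03]))
('tip a,y,n mm', array([-99. ,   1.2,   7.9]), 'roterr', array([-0.26,  0.29,  0.03]))
```

Request:
play_rows --pt "0 0.05 0.1 0.05 0.05 0 0" --pt "0.3 0.05 0.1 0.05 0.05 0 0" --pt "0.6 0.05 0.1 0.05 0.05 0 0" --pt "0.9 0.05 0.1 0.05 0.05 0 0" --pt "1.2 0.05 0.1 0.05 0.05 0 0" --pt "1.5 0.05 0.1 0.05 0.05 0 0" --pt "1.8 0.05 0.1 0.05 0.05 0 0" --pt "1.96 0.05 0.1 0.05 0.05 0 0" --pt "1.96 0.05 0.1 0.05 0.05 0 0" --pt "1.96 0.05 0.1 0.05 0.05 0 0"

```text
time_s: 11.0
tcp_pos: [0.5281, 0.0982, 0.1571]
ee_rot: [[0.881, -0.078, 0.467], [-0.068, -0.997, -0.037], [0.469, 0.001, -0.883]]
wrist_force: [0.1, -0.9, -1.8]
gripper_width: 0.2
```

```bash
python3 look.py 4 | head -1; python3 -c "
from mv import *
print(tip_now(),tip_at(-.001,.006))"
```

```text
('tip a,y,n mm', array([-50.1,  -0.1,   5.6]), 'roterr', array([-0.03,  0.06,  0.02])) [ 0.1  -0.94 -1.84] [ 0.04   1.254 -0.042]
('tip a,y,n mm', array([-50.4,  -0.5,   5.6]), 'roterr', array([-0.05,  0.07,  0.01])) [1.974, -0.021, -0.012, 0.01, 0.014, 0.002]
```

View pics/t4.png

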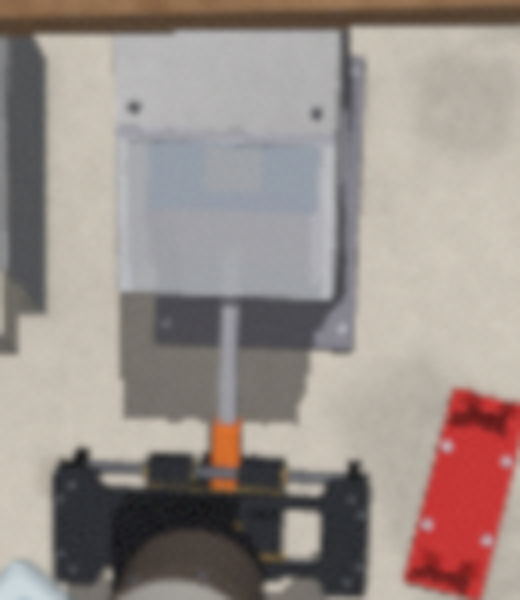

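View pics/s4.png

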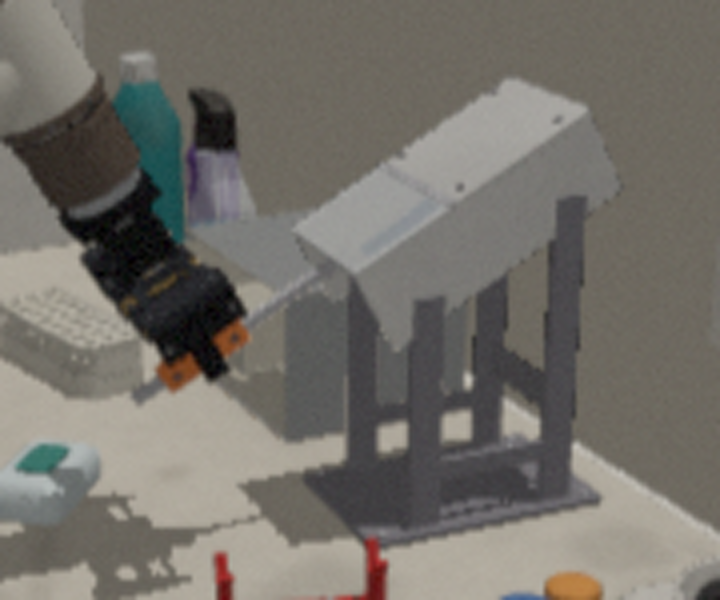

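The shaft passes under the clear visor at top (230,300), in line with the hole at (233,165), with no contact force. I'll go on to the hole.

Request:
play_rows --pt "0.3 0 0 0 0 0 0" --pt "0.6 0 0 0 0 0 0" --pt "0.9 0 0 0 0 0 0" --pt "1.2 0 0 0 0 0 0" --pt "1.5 0 0 0 0 0 0" --pt "1.8 0 0 0 0 0 0" --pt "1.97 0 0 0 0 0 0" --pt "1.97 0 0 0 0 0 0" --pt "1.97 0 0 0 0 0 0"

```text
time_s: 12.05
tcp_pos: [0.5712, 0.0945, 0.18]
ee_rot: [[0.881, -0.078, 0.467], [-0.068, -0.997, -0.037], [0.468, 0.001, -0.884]]
wrist_force: [-0.4, 0.1, 0.4]
gripper_width: 0.202
```

```bash
python3 look.py 5; python3 -c "
from mv import *
print(tip_now(),tip_at(-.001,.006))"
```

```text
('tip a,y,n mm', array([-1.2, -0.5,  5.5]), 'roterr', array([-0.06,  0.08,  0.01])) [-0.35  0.09  0.41] [ 0.059  1.299 -0.028]
visL w [132. 104.] s4 [290. 227.] t4 [117. 292.]
visR w [499. 104.] s4 [352. 273.] t4 [332. 303.]
lipL w [200.   3.] s4 [362. 246.] t4 [150. 205.]
lipR w [431.   3.] s4 [415. 284.] t4 [318. 214.]
hFL w [276. -27.] s4 [390. 250.] t4 [205. 189.]
hFR w [356. -27.] s4 [408. 263.] t4 [263. 192.]
hBL w [ 273. -103.] s4 [416. 232.] t4 [206. 145.]
hBR w [ 358. -103.] s4 [435. 244.] t4 [264. 148.]
tip w [317. -66.] s4 [409. 243.] t4 [234. 173.]
shaftend w [ 317. -123.] s4 [398. 212.] t4 [229. 176.]
('tip a,y,n mm', array([-1.3, -0.5,  5.5]), 'roterr', array([-0.05,  0.08,  0.02])) [0.011, -0.023, -0.01, 0.011, 0.016, 0.003]
```

View pics/t5.png

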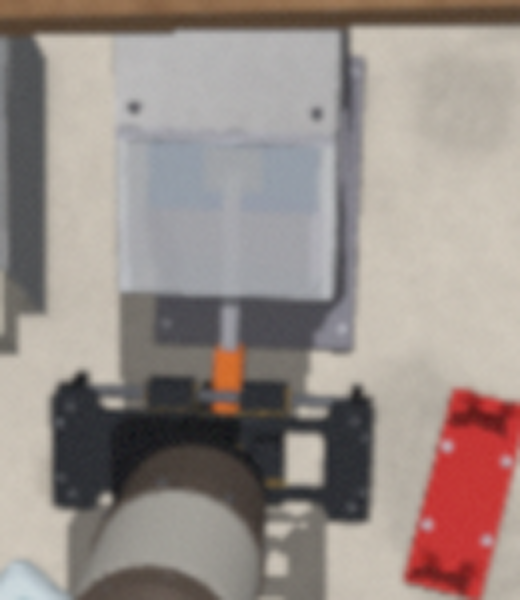

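View pics/s5.png

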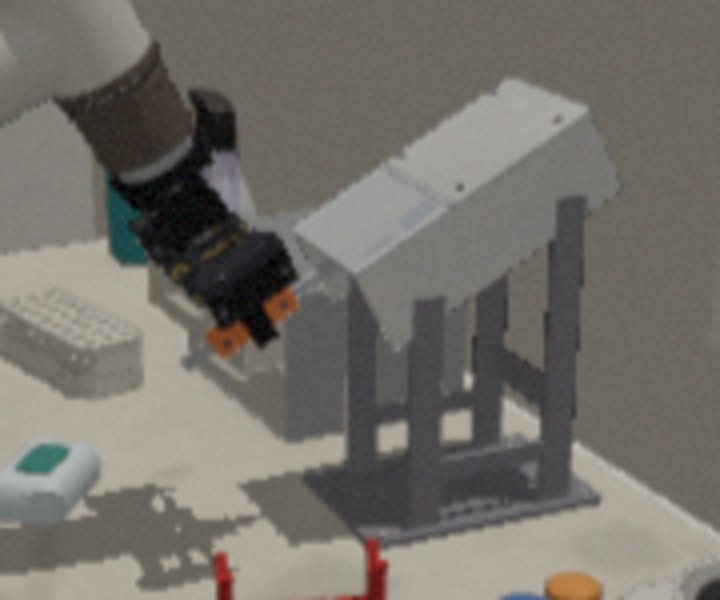

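View pics/w5.png

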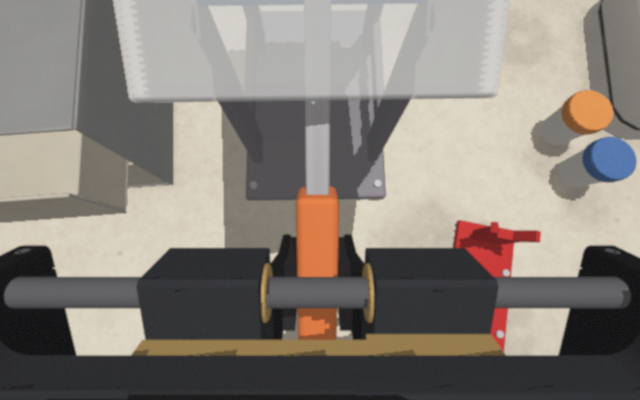

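Wrist view: the visor edge runs from (132,101) to (499,96), against a predicted row of 104. So the cabinet's yaw is about −3.7° and it sits about 2 mm further up the slope, which is still well within the hole's margins. In the top view the tip at (231,170) is past the bar (rows 192–212) and over the hole (205–263). I'll lower it now.

Request:
play_rows --pt "0.03 0 0.1 0 0 0 0" --pt "0.05 0 0.2 0 0 0 0" --pt "0.05 0 0.3 0 0 0 0" --pt "0.05 0 0.4 0 0 0 0" --pt "0.05 0 0.5 0 0 0 0" --pt "0.05 0 0.6 0 0 0 0" --pt "0.05 0 0.7 0 0 0 0" --pt "0.05 0 0.7 0 0 0 0" --pt "0.05 0 0.7 0 0 0 0"

```text
time_s: 13.1
tcp_pos: [0.5808, 0.0939, 0.1654]
ee_rot: [[0.881, -0.078, 0.467], [-0.069, -0.997, -0.037], [0.469, 0.001, -0.883]]
wrist_force: [-0.2, 0.1, -0.8]
gripper_width: 0.203
```

```bash
sed -i 's/^CT=.*/CT=np.array([.7084,.0845,-.0015]);CY=-3.7/' mv.py; python3 look.py 6|sed -n '1p;6,12p'
```

```text
('tip a,y,n mm', array([ -1.3,  -0.6, -10.9]), 'roterr', array([-0.39,  0.05, -0.66])) [-0.16  0.06 -0.76] [ 0.104  1.207 -0.036]
hFL w [271. -41.] s4 [392. 250.] t4 [206. 187.]
hFR w [361. -42.] s4 [410. 263.] t4 [263. 189.]
hBL w [ 267. -127.] s4 [418. 232.] t4 [206. 143.]
hBR w [ 362. -128.] s4 [437. 244.] t4 [263. 145.]
tip w [317. -66.] s4 [419. 258.] t4 [237. 164.]
shaftend w [ 317. -123.] s4 [408. 227.] t4 [232. 168.]
```

View pics/t6.png

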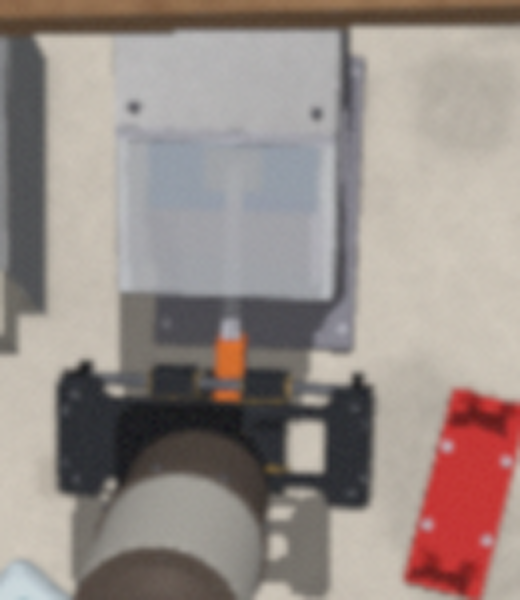

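```bash
cat > pull.py <<'E'
from mv import *
import sys
s=r.sense();print(tip_now(s),s["wrist_force"].round(2))
Rc=rz(np.radians(CY));ee=s["ee_rot"]
d=ee.T@(Rc@(-u));print("dir per mm units",(d/25).round(5), "force along u (pull resist)",(s["wrist_force"]@(Rc@u)).round(2))
E
python3 pull.py
```

```text
('tip a,y,n mm', array([ -1.1,  -0.3, -10.7]), 'roterr', array([-0.37,  0.03, -0.65])) [ 0.08 -0.49 -1.28]
dir per mm units [-4.0e-02  4.6e-04  2.0e-05] force along u (pull resist) -0.5
```

Request:
play_rows --pt "0 0 0.06 0 0 0 0" --pt "-0.05 0 0.12 0 0 0 0" --pt "-0.1 0 0.12 0 0 0 0" --pt "-0.2 0 0.12 0 0 0 0" --pt "-0.3 0 0.12 0 0 0 0" --pt "-0.4 0 0.12 0 0 0 0" --pt "-0.5 0 0.12 0 0 0 0" --pt "-0.6 0.01 0.12 0 0 0 0" --pt "-0.7 0.01 0.12 0 0 0 0" --pt "-0.8 0.01 0.12 0 0 0 0" --pt "-0.9 0.01 0.12 0 0 0 0" --pt "-1 0.01 0.12 0 0 0 0"

```text
time_s: 14.45
tcp_pos: [0.5601, 0.0955, 0.1511]
ee_rot: [[0.881, -0.078, 0.468], [-0.068, -0.997, -0.037], [0.469, 0.0, -0.883]]
wrist_force: [2.9, -0.4, 0.5]
gripper_width: 0.205
```

```bash
python3 pull.py; python3 look.py 7|head -1
```

```text
('tip a,y,n mm', array([-26.3,  -0.3, -13.7]), 'roterr', array([-0.37,  0.03, -0.65])) [ 2.92 -0.42  0.46]
dir per mm units [-4.0e-02  4.5e-04  2.0e-05] force along u (pull resist) 2.81
('tip a,y,n mm', array([-26.3,  -0.3, -13.7]), 'roterr', array([-0.37,  0.03, -0.65])) [ 2.92 -0.42  0.46] [-0.051  0.403 -0.002]
```

View pics/t7.png

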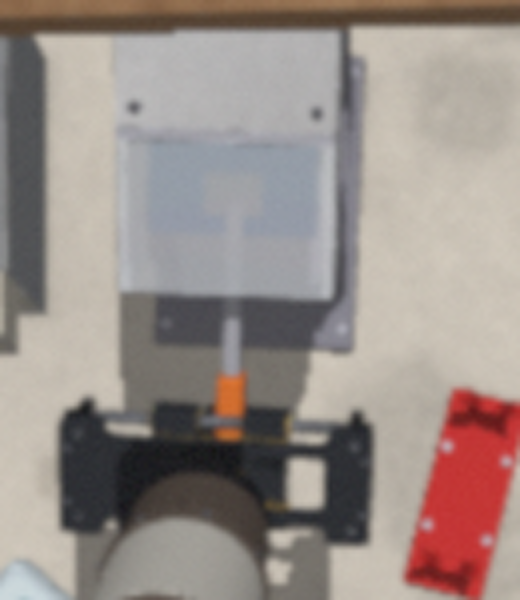

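The tray is following: its front edge has moved from row 212 to 236 in the crop, with a 2.8 N pull. I'll continue.

Request:
play_rows --pt "-0.11 0 0 0 0 0 0" --pt "-0.22 0 0 0 0 0 0" --pt "-0.33 0 0 0 0 0 0" --pt "-0.44 0 0 0 0 0 0" --pt "-0.55 0.01 0 0 0 0 0" --pt "-0.66 0.01 0 0 0 0 0" --pt "-0.77 0.01 0 0 0 0 0" --pt "-0.88 0.01 0 0 0 0 0" --pt "-0.99 0.01 0 0 0 0 0" --pt "-1.1 0.01 0 0 0 0 0" --pt "-1.21 0.01 0 0 0 0 0" --pt "-1.32 0.02 0 0 0 0 0"

```text
time_s: 15.8
tcp_pos: [0.5309, 0.0986, 0.1389]
ee_rot: [[0.883, -0.08, 0.463], [-0.069, -0.997, -0.041], [0.465, 0.005, -0.885]]
wrist_force: [3.1, -0.8, -1.6]
gripper_width: 0.203
```

```bash
python3 pull.py
```

```text
('tip a,y,n mm', array([-58. ,   0.8, -11.3]), 'roterr', array([-0.65,  0.29, -0.66])) [ 3.08 -0.84 -1.59]
dir per mm units [-0.04     0.00046  0.0002 ] force along u (pull resist) 2.02
```

Request:
play_rows --pt "-0.11 0 0 0 0 0 0" --pt "-0.22 0 0 0 0 0 0" --pt "-0.33 0 0 0 0 0 0" --pt "-0.44 0 0 0 0 0 0" --pt "-0.55 0.01 0 0 0 0 0" --pt "-0.66 0.01 0 0 0 0 0" --pt "-0.77 0.01 0 0 0 0 0" --pt "-0.88 0.01 0 0 0 0 0" --pt "-0.99 0.01 0 0 0 0 0" --pt "-1.1 0.01 0 0 0 0 0"

```text
time_s: 16.8
tcp_pos: [0.5065, 0.1027, 0.1312]
ee_rot: [[0.885, -0.083, 0.458], [-0.069, -0.996, -0.049], [0.461, 0.011, -0.888]]
wrist_force: [4.1, -1.5, -1.4]
gripper_width: 0.204
```

```bash
python3 pull.py
```

```text
('tip a,y,n mm', array([-83.4,   3.3,  -7.3]), 'roterr', array([-1.08,  0.58, -0.66])) [ 4.09 -1.53 -1.45]
dir per mm units [-0.03999  0.00045  0.00041] force along u (pull resist) 3.01
```

```bash
python3 -c "
from mv import *
s=r.sense();print(s['joints'].round(2),s['effort'].round(1),s['joint_velocities'].round(2));print(tip_at(-.0834,-.0137,0.0))
r.capture('wrist');print(tip_now())
r.capture('wrist');print(tip_now());print(r.sense()['joints'].round(2))"
```

```text
[ 13.9    6.64 -58.87  99.43  -9.17 -25.98] [  1.1 -20.5  12.7   0.1  -0.    0.2] [-1.28 -1.11 -2.44  7.32 -0.03 -6.51]
[0.001, 0.199, 0.317, 0.217, 0.116, -0.131]
('tip a,y,n mm', array([-83.9,   3.4,  -7.4]), 'roterr', array([-1.07,  0.62, -0.63]))
('tip a,y,n mm', array([-83.9,   3.4,  -7.5]), 'roterr', array([-1.07,  0.63, -0.61]))
[ 13.9    6.63 -58.91  99.42  -9.14 -25.94]
```

Joint 5 has reached its limit (−9.14°), because the forearm is now as steep as the tool. The hook's end (tip at about −84 mm) is already outside the visor edge at −70 mm. So I can pivot about the tip to reduce the lean to about 15°, which also seats the finger further under the bar.

```bash
cat >> mv.py <<'E'
def tip_p(a,nn,y,pitch,s=None):
    Rc=rz(np.radians(CY));Rh=hookR(CY,pitch)
    tip=CT+Rc@(np.array([0,y,.24])+a*u+nn*n)
    return row(Rh,tip-Rh@np.array([.145+OX,0,-.025]),s)
E
python3 -c "
from mv import *
s=r.sense()
for p in (27,24,21,18,15): print(p,tip_p(-.084,-.012,.001,p,s))"
```

```text
27 [0.002, 0.163, 0.145, 0.212, -0.075, -0.125]
24 [0.025, 0.168, -0.16, 0.209, -0.675, -0.13]
21 [0.064, 0.174, -0.464, 0.206, -1.275, -0.136]
18 [0.119, 0.179, -0.765, 0.202, -1.875, -0.141]
15 [0.19, 0.183, -1.063, 0.199, -2.475, -0.147]
```

Request:
play_rows --pt "0 0.02 0 0 -0.1 0 0" --pt "0 0.05 -0.1 0 -0.3 0 0" --pt "0 0.07 -0.2 0 -0.5 0 0" --pt "0.02 0.1 -0.28 0 -0.7 0 0" --pt "0.03 0.1 -0.38 0 -0.9 0 0" --pt "0.05 0.1 -0.48 0 -1.1 0 0" --pt "0.06 0.1 -0.58 0 -1.3 0 0" --pt "0.08 0.1 -0.65 0 -1.5 0 0" --pt "0.08 0.1 -0.65 0 -1.5 0 0"

```text
time_s: 17.8
tcp_pos: [0.501, 0.1019, 0.1468]
ee_rot: [[0.937, -0.082, 0.339], [-0.074, -0.997, -0.037], [0.341, 0.01, -0.94]]
wrist_force: [-0.4, 1.6, -1.0]
gripper_width: 0.204
```

```bash
python3 -c "
from mv import *
s=r.sense();print(tip_now(s),s['joints'].round(1),s['wrist_force'].round(1))
for p in (20,16,14): print(p,tip_p(-.084,-.012,.001,p,s))"
```

```text
('tip a,y,n mm', array([-83.1,   1.9,  -9.9]), 'roterr', array([-0.94,  8.05, -0.7 ])) [ 35.1   7.  -46.1  32.1 -25.1  22.4] [-0.4  1.6 -1. ]
20 [-0.025, 0.117, 0.094, 0.178, 0.011, -0.152]
16 [0.007, 0.123, -0.313, 0.172, -0.789, -0.158]
14 [0.033, 0.125, -0.515, 0.17, -1.189, -0.161]
```

```bash
python3 -c "
from mv import *
s=r.sense();print(tip_now(s))
print(tip_p(-.084,-.012,.001,20,s));print(tip_p(-.096,-.012,.001,20,s))"
```

```text
('tip a,y,n mm', array([-83.1,   1.9,  -9.9]), 'roterr', array([-0.94,  8.05, -0.7 ]))
[-0.025, 0.117, 0.094, 0.178, 0.011, -0.152]
[-0.5, 0.122, 0.161, 0.178, 0.011, -0.152]
```

Request:
play_rows --pt "-0.02 0.03 0.04 0.05 0 0 0" --pt "-0.05 0.05 0.08 0.1 0 -0.05 0" --pt "-0.1 0.05 0.1 0.15 0 -0.1 0" --pt "-0.18 0.05 0.11 0.15 0 -0.1 0" --pt "-0.26 0.05 0.12 0.15 0 -0.1 0" --pt "-0.34 0.05 0.14 0.15 0 -0.1 0" --pt "-0.42 0.05 0.15 0.15 0 -0.1 0" --pt "-0.5 0.05 0.16 0.15 0 -0.1 0" --pt "-0.5 0.05 0.16 0.15 0 -0.1 0"

```text
time_s: 18.7
tcp_pos: [0.4899, 0.1003, 0.1384]
ee_rot: [[0.938, -0.07, 0.339], [-0.065, -0.998, -0.026], [0.34, 0.002, -0.94]]
wrist_force: [1.3, -0.4, -2.1]
gripper_width: 0.204
```

```bash
python3 look.py 8; python3 -c "
from mv import *
s=r.sense();print(tip_now(s),s['joints'].round(1))
print(tip_p(-.096,-.012,.001,20,s));print(tip_p(-.1,-.012,.001,20,s))"
```

```text
('tip a,y,n mm', array([-96.7,   1. , -12.4]), 'roterr', array([-0.25,  8.11, -0.24])) [ 1.31 -0.44 -2.08] [-0.071  0.651 -0.133]
visL w [  31. -290.] s4 [292. 227.] t4 [119. 290.]
visR w [ 611. -292.] s4 [356. 273.] t4 [334. 298.]
lipL w [ 144. -367.] s4 [363. 246.] t4 [150. 203.]
lipR w [ 494. -368.] s4 [418. 283.] t4 [318. 210.]
hFL w [ 257. -434.] s4 [392. 250.] t4 [206. 187.]
hFR w [ 382. -435.] s4 [410. 263.] t4 [263. 189.]
hBL w [ 248. -621.] s4 [418. 232.] t4 [206. 143.]
hBR w [ 390. -621.] s4 [437. 244.] t4 [263. 145.]
tip w [317. -66.] s4 [327. 323.] t4 [234. 309.]
shaftend w [ 317. -123.] s4 [320. 290.] t4 [229. 309.]
('tip a,y,n mm', array([-96.7,   1.2, -12.4]), 'roterr', array([-0.25,  8.11, -0.23])) [ 35.    6.5 -48.6  33.9 -22.8  21. ]
[0.025, 0.032, -0.01, 0.046, 0.022, -0.049]
[-0.133, 0.032, 0.013, 0.046, 0.022, -0.049]
```

View pics/t8.png

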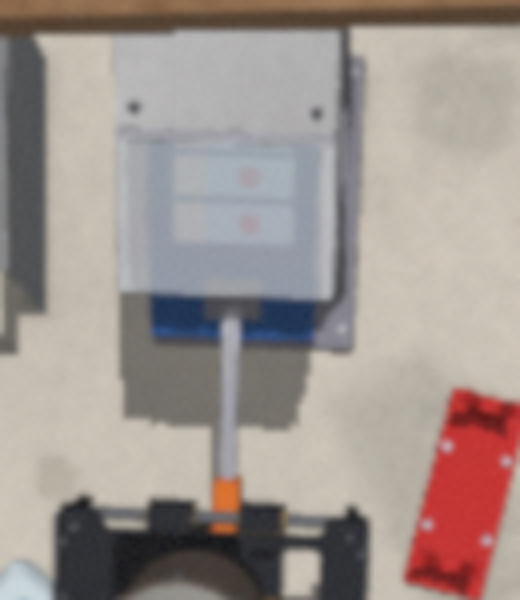

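View pics/s8.png

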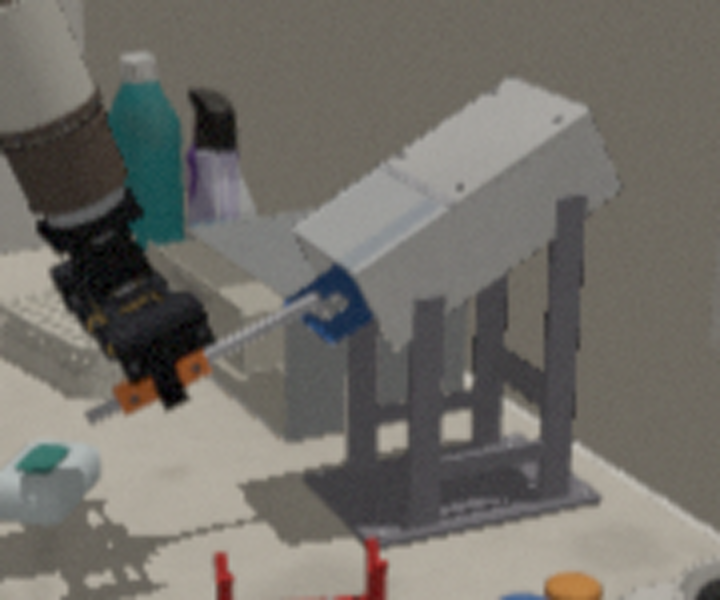

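View pics/w8.png

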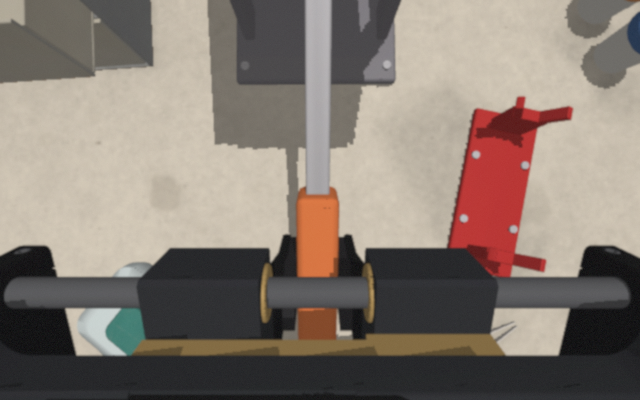

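Request:
play_rows --pt "-0.03 0.03 0.01 0.05 0 -0.05 0" --pt "-0.06 0.03 0.01 0.05 0 -0.05 0" --pt "-0.09 0.03 0.01 0.05 0 -0.05 0" --pt "-0.13 0.03 0.01 0.05 0 -0.05 0" --pt "-0.13 0.03 0.01 0.05 0 -0.05 0"

```text
time_s: 19.35
tcp_pos: [0.4874, 0.1, 0.1374]
ee_rot: [[0.938, -0.065, 0.34], [-0.061, -0.998, -0.021], [0.341, -0.001, -0.94]]
wrist_force: [2.6, -0.3, -1.7]
gripper_width: 0.202
```

```bash
python3 -c "
from mv import *
s=r.sense();print(tip_now(s),s['wrist_force'].round(2))
Rc=rz(np.radians(CY));print(s['wrist_force']@(Rc@u))
for q in (.08,.085,.09): print(q,[((proj('top',CT+Rc@(np.array([0,y,.24])-(.026+q)*u))-[220,100])*4).round(1) for y in(.053,-.053)])
"
```

```text
('tip a,y,n mm', array([-99.5,   1.2, -12. ]), 'roterr', array([ 0.05,  8.07, -0.02])) [ 2.65 -0.26 -1.67]
1.560419047682443
0.08 [array([151.2, 324.9]), array([315.3, 331. ])]
0.085 [array([151.2, 332.3]), array([315.1, 338.4])]
0.09 [array([151.3, 339.7]), array([314.9, 345.8])]
```

Request:
play_rows --pt "-0.03 0 0 0 0 0 0" --pt "-0.06 0 0 0 0 0 0" --pt "-0.09 0 0.01 0 0 0 0" --pt "-0.12 0 0.01 0 0 0 0"

```text
time_s: 19.75
tcp_pos: [0.4856, 0.1008, 0.1369]
ee_rot: [[0.937, -0.065, 0.342], [-0.062, -0.998, -0.02], [0.343, -0.002, -0.939]]
wrist_force: [8.3, -1.2, -1.6]
gripper_width: 0.202
```

```bash
cat > q.py <<'E'
from mv import *
import cv2,sys
s=r.sense();print(tip_now(s),s['wrist_force'].round(2))
Rc=rz(np.radians(CY));print("F",s['wrist_force']@(Rc@u),s['joints'].round(1))
c=r.capture("top")["pixels"];cv2.imwrite(f"pics/tq{sys.argv[1]}.png",cv2.resize(c[160:200,240:320,::-1],None,fx=8,fy=8,interpolation=cv2.INTER_CUBIC))
for x in (264,268,272,284,288,292): 
    g=c[175:196,x].astype(int); print(x,(g[:,2]-g[:,0]).tolist())
E
python3 q.py 1
```

```text
('tip a,y,n mm', array([-101.2,    1.7,  -11.3]), 'roterr', array([ 0.11,  7.97, -0.06])) [ 8.32 -1.19 -1.59]
F 6.651195379749403 [ 35.1   6.1 -49.6  34.8 -21.9  20.1]
264 [51, 52, 52, 52, 50, 53, 56, 69, 81, 81, 55, 9, -9, -11, -10, -12, -11, -12, -12, -10, -10]
268 [52, 51, 51, 53, 53, 50, 54, 69, 82, 80, 55, 9, -8, -11, -11, -10, -11, -10, -11, -9, -12]
272 [7, 9, 8, 7, 8, 13, 34, 65, 81, 83, 62, 15, -8, -11, -10, -11, -12, -10, -10, -12, -11]
284 [11, 14, 13, 13, 14, 18, 29, 58, 82, 81, 72, 32, -3, -9, -11, -10, -11, -11, -10, -10, -10]
288 [41, 53, 56, 54, 51, 55, 53, 64, 80, 83, 70, 40, 2, -9, -11, -10, -10, -9, -10, -10, -11]
292 [36, 52, 52, 51, 55, 54, 52, 54, 68, 78, 79, 54, 7, -9, -11, -11, -10, -10, -11, -11, -11]
```

The pull jumped from about 2 N to 7–8 N, and the front edge is at row 343 of the crop, where the model puts a 90 mm opening (343). I'll nudge it once more to confirm this is the stop.

Request:
play_rows --pt "-0.04 0 0 0 0 0 0" --pt "-0.08 0 0 0 0 0 0" --pt "-0.08 0 0 0 0 0 0"

```text
time_s: 20.1
tcp_pos: [0.4854, 0.1017, 0.1376]
ee_rot: [[0.936, -0.065, 0.345], [-0.063, -0.998, -0.018], [0.345, -0.004, -0.939]]
wrist_force: [11.3, -2.0, 0.1]
gripper_width: 0.201
```

```bash
python3 q.py 2
```

```text
('tip a,y,n mm', array([-101.1,    2.5,  -10.2]), 'roterr', array([ 0.21,  7.8 , -0.13])) [11.28 -2.03  0.06]
F 10.084499974147814 [ 35.1   6.  -49.8  35.2 -21.7  19.7]
264 [52, 52, 51, 51, 50, 53, 61, 70, 81, 81, 55, 10, -10, -10, -10, -11, -11, -10, -10, -11, -11]
268 [51, 53, 54, 52, 50, 51, 54, 66, 79, 79, 55, 10, -7, -12, -11, -11, -11, -12, -13, -12, -10]
272 [9, 8, 9, 8, 8, 15, 35, 63, 83, 84, 61, 15, -7, -10, -11, -10, -8, -10, -12, -11, -11]
284 [15, 13, 14, 15, 15, 17, 29, 60, 79, 84, 73, 33, -2, -10, -11, -10, -10, -11, -10, -11, -11]
288 [39, 50, 55, 53, 53, 53, 53, 65, 79, 81, 73, 41, 3, -10, -11, -9, -12, -10, -11, -11, -11]
292 [36, 51, 53, 51, 51, 53, 51, 58, 68, 81, 79, 53, 9, -10, -13, -9, -10, -11, -11, -12, -10]
```

It is at the stop: the force is rising and the edge no longer moves. I'll back off into the middle of the hole and lift square to the slope.

```bash
python3 -c "
from mv import *
s=r.sense();R=s['ee_rot'];Rc=rz(np.radians(CY));print('u',(R.T@(Rc@u)/.025*.001).round(4),'n',(R.T@(Rc@n)/.025*.001).round(4))
print(tip_p(-.094,-.011,.001,20,s),tip_p(-.094,.05,.001,20,s),tip_p(-.12,.08,.001,20,s))"
```

```text
u [ 0.0396 -0.0001 -0.0054] n [-0.0054 -0.0001 -0.0396]
[0.287, 0.068, -0.027, -0.043, -0.038, -0.022] [-0.045, 0.06, -2.444, -0.043, -0.038, -0.022] [-1.238, 0.058, -3.492, -0.043, -0.038, -0.022]
```

Request:
play_rows --pt "0.1 0 -0.02 0 0 0 0" --pt "0.2 0 -0.03 0 0 0 0" --pt "0.3 0 -0.03 0 0 0 0" --pt "0.38 0 -0.04 0 0 0 0" --pt "0.38 0 -0.04 0 0 0 0"

```text
time_s: 20.65
tcp_pos: [0.4912, 0.0995, 0.1393]
ee_rot: [[0.938, -0.065, 0.34], [-0.061, -0.998, -0.022], [0.34, -0.0, -0.94]]
wrist_force: [-0.6, 0.2, -0.4]
gripper_width: 0.205
```

```bash
python3 q.py 3
```

```text
('tip a,y,n mm', array([-95.2,   0.9, -12.2]), 'roterr', array([ 0.  ,  8.11, -0.04])) [-0.63  0.2  -0.36]
F -0.7319299492807498 [ 34.8   6.5 -48.3  33.1 -22.8  22.1]
264 [52, 53, 51, 52, 49, 54, 55, 69, 80, 81, 54, 9, -9, -11, -10, -11, -11, -11, -10, -10, -10]
268 [52, 52, 54, 50, 50, 52, 56, 68, 79, 79, 55, 10, -9, -10, -10, -12, -10, -12, -11, -12, -11]
272 [7, 8, 6, 8, 9, 14, 35, 63, 82, 83, 63, 14, -7, -11, -11, -10, -11, -11, -11, -11, -12]
284 [13, 12, 13, 14, 15, 17, 29, 58, 82, 84, 70, 31, -1, -10, -12, -11, -11, -10, -12, -12, -11]
288 [40, 54, 53, 52, 51, 52, 54, 64, 79, 83, 72, 40, 2, -10, -10, -11, -10, -10, -11, -10, -11]
292 [37, 51, 51, 54, 54, 53, 52, 53, 66, 77, 79, 52, 8, -9, -11, -11, -11, -11, -12, -12, -12]
```

Request:
play_rows --pt "-0.02 0 -0.15 0 0 0 0" --pt "-0.04 0 -0.3 0 0 0 0" --pt "-0.06 0 -0.45 0 0 0 0" --pt "-0.08 0 -0.6 0 0 0 0" --pt "-0.1 0 -0.75 0 0 0 0" --pt "-0.13 0 -0.95 0 0 0 0" --pt "-0.16 0 -1.2 0 0 0 0" --pt "-0.21 0 -1.5 0 0 0 0" --pt "-0.25 0 -1.8 0 0 0 0" --pt "-0.27 0 -2 0 0 0 0" --pt "-0.27 0 -2 0 0 0 0"

```text
time_s: 21.8
tcp_pos: [0.4681, 0.1015, 0.1853]
ee_rot: [[0.938, -0.065, 0.342], [-0.061, -0.998, -0.02], [0.342, -0.002, -0.94]]
wrist_force: [-0.2, 0.3, -3.0]
gripper_width: 0.204
```

```bash
python3 q.py 4; python3 -c "
from mv import *
s=r.sense();print(s['joints'],s['gripper_width'],grasp(s))
print(row(hookR(-10,5),(.42,.08,.25),s));print(row(hookR(-18.02),(.4445,-.2663,.20),s))"
```

```text
('tip a,y,n mm', array([-93.9,   1.4,  39.6]), 'roterr', array([ 0.11,  7.99, -0.05])) [-0.22  0.28 -3.  ]
F -1.615539963445498 [ 38.8   0.6 -44.9  25.7 -32.   27. ]
264 [49, 52, 54, 52, 52, 52, 56, 71, 81, 80, 56, 8, -8, -12, -12, -11, -11, -10, -12, -11, -11]
268 [49, 53, 51, 51, 53, 51, 60, 66, 80, 79, 57, 10, -9, -11, -11, -12, -10, -10, -12, -12, -11]
272 [8, 8, 7, 8, 9, 14, 34, 57, 72, 69, 51, 15, -5, -9, -10, -9, -9, -8, -8, -9, -9]
284 [12, 13, 14, 13, 14, 17, 30, 61, 81, 85, 70, 31, 0, -10, -10, -11, -10, -11, -10, -11, -11]
288 [40, 51, 51, 54, 54, 56, 54, 66, 78, 81, 73, 40, 3, -10, -12, -10, -12, -8, -9, -10, -10]
292 [36, 51, 53, 51, 56, 52, 51, 55, 66, 80, 79, 53, 8, -11, -11, -11, -11, -10, -10, -10, -11]
[ 38.82148259   0.60122472 -44.95415998  25.68425707 -32.01591304
  27.02830695] 0.1993993898562353 [0.46161922 0.10172664 0.20236731]
[-1.051, 0.98, -2.366, -0.29, -2.989, 1.228]
[-0.027, 14.736, 0.115, -0.516, -3.97, 2.829]
```

View pics/tq4.png

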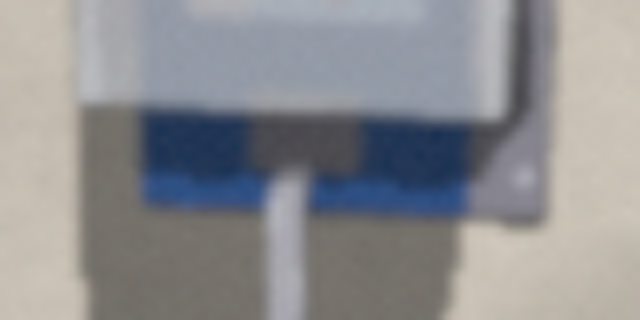

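The tray stays open at 90 mm, the hook is clear, and the finger is out at top crop (290,170). Next I carry the hook back.

Request:
play_rows --pt "-0.6 0 -0.6 0 0 0 0" --pt "-1.05 0.3 -1.2 0 -0.3 0 0" --pt "-1.05 0.6 -1.8 0 -0.9 0.3 0" --pt "-1.05 1 -2.36 -0.1 -1.6 0.6 0" --pt "-0.95 2 -2.2 -0.2 -2.3 0.9 0" --pt "-0.85 3.3 -2 -0.3 -2.9 1.2 0" --pt "-0.75 4.6 -1.8 -0.35 -3.2 1.5 0" --pt "-0.65 6 -1.5 -0.4 -3.5 1.8 0" --pt "-0.5 7.5 -1.2 -0.45 -3.7 2.1 0" --pt "-0.4 9 -0.9 -0.5 -3.9 2.4 0" --pt "-0.25 10.5 -0.6 -0.5 -3.97 2.6 0" --pt "-0.15 12 -0.4 -0.5 -3.97 2.8 0"

```text
time_s: 23.05
tcp_pos: [0.4416, -0.1996, 0.1912]
ee_rot: [[0.951, -0.308, -0.002], [-0.308, -0.951, 0.0], [-0.002, 0.0, -1.0]]
wrist_force: [0.3, -0.3, -1.9]
gripper_width: 0.207
```

```bash
python3 -c "
from mv import *
s=r.sense();print(s['joints'].round(1),s['gripper_width'],grasp(s))
print(row(hookR(-18.02),(.4445,-.2663,.13),s))"
```

```text
[ -5.1  10.  -21.4  -0.  -58.8  77.1] 0.20725052106025896 [ 0.44163068 -0.19962421  0.20988896]
[0.938, 2.501, 3.194, 0.003, 0.022, 0.016]
```

Request:
play_rows --pt "0.3 0.8 0.3 0 0 0 0" --pt "0.6 1.6 0.8 0 0 0 0" --pt "0.9 2.3 1.3 0 0 0 0" --pt "0.94 2.5 1.8 0 0 0 0" --pt "0.94 2.5 2.2 0 0 0 0" --pt "0.94 2.5 2.2 0 0 0 0" --pt "0.94 2.5 2.2 0 0 0 0" --pt "0.94 2.5 2.2 0 0 0 0"

```text
time_s: 23.85
tcp_pos: [0.4453, -0.2641, 0.138]
ee_rot: [[0.952, -0.306, 0.001], [-0.306, -0.952, -0.001], [0.001, 0.0, -1.0]]
wrist_force: [-0.3, -0.6, -1.8]
gripper_width: 0.203
```

```bash
python3 - <<'E'
from mv import *
import cv2
s=r.sense()
c=r.capture("wrist");cv2.imwrite("pics/w9.png",c["pixels"][:,:,::-1])
cs=r.capture("scene");cv2.imwrite("pics/s9.png",cv2.resize(cs["pixels"][200:320,280:400,::-1],None,fx=5,fy=5,interpolation=cv2.INTER_CUBIC))
Rh=s["ee_rot"]@FL;o=grasp(s)
for X in [(.149,0,.005),(-.068,0,0),(.145,0,-.025),(.04,-.009,-.012),(-.04,-.009,-.012)]: print(X,((proj("scene",o+Rh@(np.array(X)+[OX,0,0]))-[280,200])*5).round(0))
print(s["gripper_width"],o,row(hookR(-18.02),(.4445,-.2663,.0494),s),s["wrist_force"])
E
```

```text
(0.149, 0, 0.005) [498. 196.]
(-0.068, 0, 0) [ 79. 241.]
(0.145, 0, -0.025) [488. 248.]
(0.04, -0.009, -0.012) [294. 252.]
(-0.04, -0.009, -0.012) [137. 266.]
0.20299054308386377 [ 0.44528526 -0.26408226  0.1566802 ] [-0.008, 0.093, 4.291, 0.003, -0.011, 0.043] [-0.33193267 -0.55108378 -1.84116105]
```

View pics/w9.png

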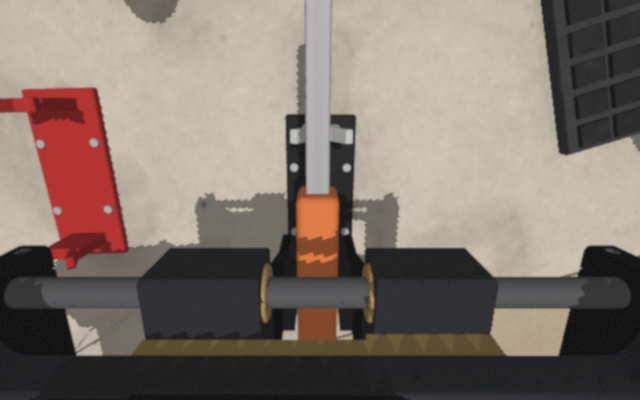

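View pics/s9.png

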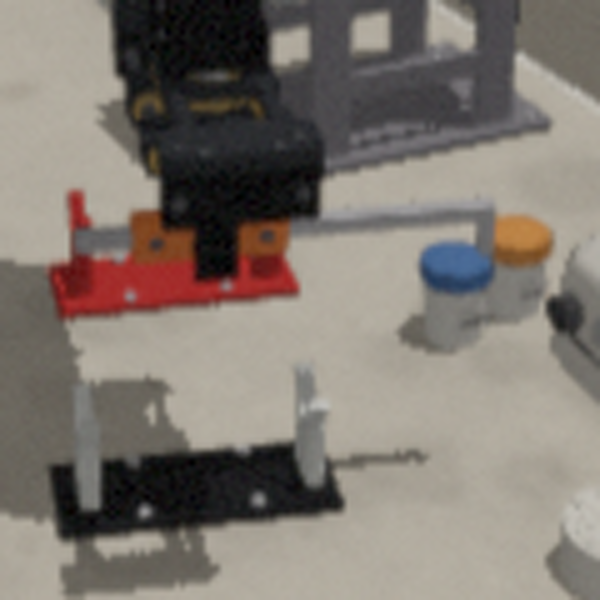

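The grip is unchanged: handle front at row 187 as before, finger hanging down at (485,250) against a predicted (488,248). I'll descend to just above the notches.

Request:
play_rows --pt "0 0.09 0.5 0 0 0.04 0" --pt "0 0.09 1.1 0 0 0.04 0" --pt "0 0.09 1.7 0 0 0.04 0" --pt "0 0.09 2.3 0 0 0.04 0" --pt "0 0.09 2.8 0 0 0.04 0" --pt "0 0.09 3 0 0 0.04 0" --pt "0 0.09 3 0 0 0.04 0" --pt "0 0.09 3 0 0 0.04 0" --pt "0 0.09 3 0 0 0.04 0" --pt "0 0.09 3 0 0 0.04 0"

```text
time_s: 24.95
tcp_pos: [0.4444, -0.2668, 0.0629]
ee_rot: [[0.951, -0.31, 0.001], [-0.31, -0.951, -0.0], [0.001, 0.0, -1.0]]
wrist_force: [-0.8, -0.4, -2.4]
gripper_width: 0.202
```

```bash
python3 -c "
from mv import *
s=r.sense();print(grasp(s),row(hookR(-18.02),(.4445,-.2663,.0494),s),s['wrist_force'],s['moment'])"
```

```text
[ 0.44434771 -0.26677717  0.08157367] [-0.002, -0.02, 1.287, 0.001, -0.009, -0.011] [-0.75422666 -0.35064003 -2.35739106] [-0.00241472  0.02620561 -0.00390378]
```

Request:
play_rows --pt "0 -0.02 0.2 0 0 0 0" --pt "0 -0.02 0.4 0 0 0 0" --pt "0 -0.02 0.6 0 0 0 0" --pt "0 -0.02 0.8 0 0 0 0" --pt "0 -0.02 1 0 0 0 0" --pt "0 -0.02 1.15 0 0 0 0" --pt "0 -0.02 1.25 0 0 0 0" --pt "0 -0.02 1.25 0 0 0 0" --pt "0 -0.02 1.25 0 0 0 0"

```text
time_s: 25.85
tcp_pos: [0.4441, -0.2662, 0.031]
ee_rot: [[0.951, -0.31, -0.0], [-0.31, -0.951, -0.0], [-0.0, 0.0, -1.0]]
wrist_force: [-0.9, -0.4, -1.3]
gripper_width: 0.202
```

```bash
python3 -c "
from mv import *
s=r.sense();print(grasp(s),row(hookR(-18.02),(.4445,-.2663,.0494),s),s['wrist_force'],s['moment'])"
```

```text
[ 0.44410107 -0.26622165  0.04971222] [0.016, -0.002, 0.012, 0.002, 0.005, -0.012] [-0.92820317 -0.44925733 -1.33756711] [0.05729497 0.09283959 0.03188049]
```

The hook is seated at its original pose and the measured load has dropped by 1 N. I'll open slowly.

Request:
play_rows --pt "0 0 0 0 0 0 18" --pt "0 0 0 0 0 0 20" --pt "0 0 0 0 0 0 26" --pt "0 0 0 0 0 0 36" --pt "0 0 0 0 0 0 50" --pt "0 0 0 0 0 0 65" --pt "0 0 0 0 0 0 70" --pt "0 0 0 0 0 0 70" --pt "0 0 0 0 0 0 70"

```text
time_s: 26.75
tcp_pos: [0.4441, -0.2662, 0.0309]
ee_rot: [[0.951, -0.31, -0.001], [-0.31, -0.951, 0.0], [-0.001, 0.0, -1.0]]
wrist_force: [-0.1, -0.7, 0.1]
gripper_width: 0.748
```

Request:
play_rows --pt "0 0 -0.3 0 0 0 70" --pt "0 0 -0.8 0 0 0 70" --pt "0 0 -1.4 0 0 0 70" --pt "0 0 -2.2 0 0 0 70" --pt "0 0 -3 0 0 0 70" --pt "0 0 -3.8 0 0 0 70" --pt "-0.5 0 -4.8 0 0 0 70" --pt "-1 0 -5.8 0 0 0 70" --pt "-1 0 -6.5 0 0 0 70" --pt "-1 0 -6.5 0 0 0 70"

```text
time_s: 27.75
tcp_pos: [0.4218, -0.259, 0.1969]
ee_rot: [[0.951, -0.31, 0.006], [-0.31, -0.951, -0.002], [0.007, 0.0, -1.0]]
wrist_force: [-0.1, -0.6, 0.3]
gripper_width: 0.807
```

```bash
python3 - <<'E'
from mv import *
import cv2
for nme,(y0,y1,x0,x1,k) in {"scene":(100,320,240,420,3.3),"top":(100,300,220,460,3)}.items():
    c=r.capture(nme)["pixels"][y0:y1,x0:x1,::-1];cv2.imwrite(f"pics/{nme}_end.png",cv2.resize(c,None,fx=k if nme=='top' else 2.7,fy=k if nme=='top' else 2.7,interpolation=cv2.INTER_CUBIC))
c=r.capture("wrist");cv2.imwrite("pics/w_end.png",c["pixels"][:,:,::-1])
for t in ("hook","specimen_cup_2","wipe_pack"):print(t,[(d["centre"].round(3) if hasattr(d["centre"],"round") else d["centre"],d["score"]) for d in r.spot_in("scene",t)])
E
```

```text
hook [([0.4606, -0.2759, 0.0495], 0.75)]
specimen_cup_2 [([0.6849, -0.1968, 0.0404], 0.75), ([0.6388, -0.2092, 0.0359], 0.65)]
wipe_pack [([0.4117, 0.2191, 0.0309], 0.78)]
```

View pics/scene_end.png

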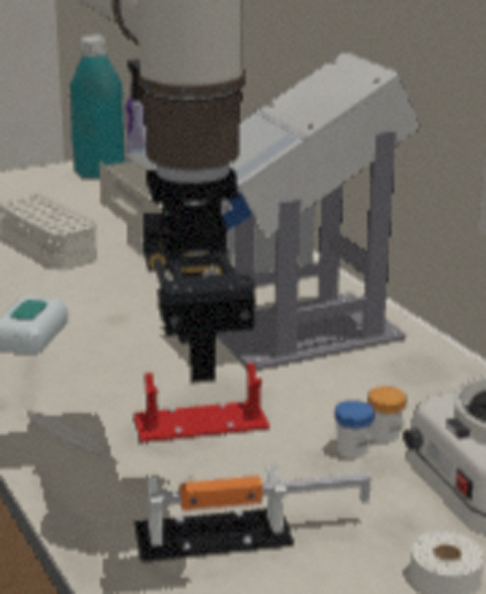

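View pics/top_end.png

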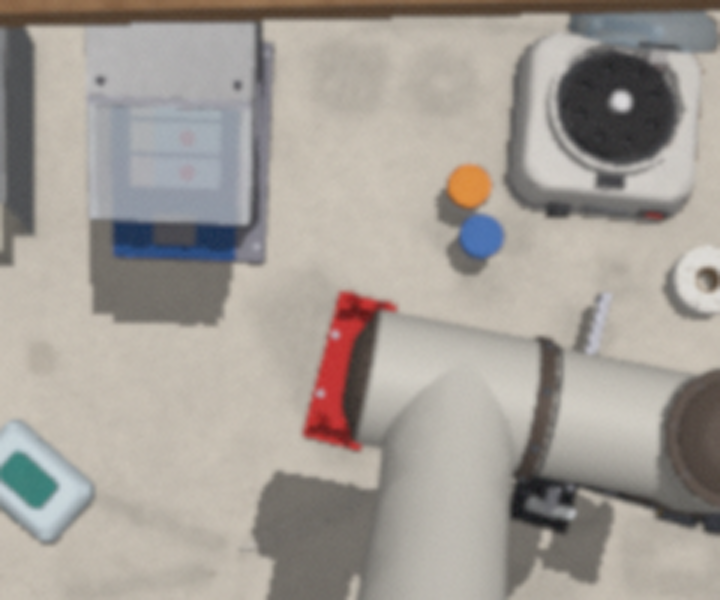

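View pics/w_end.png

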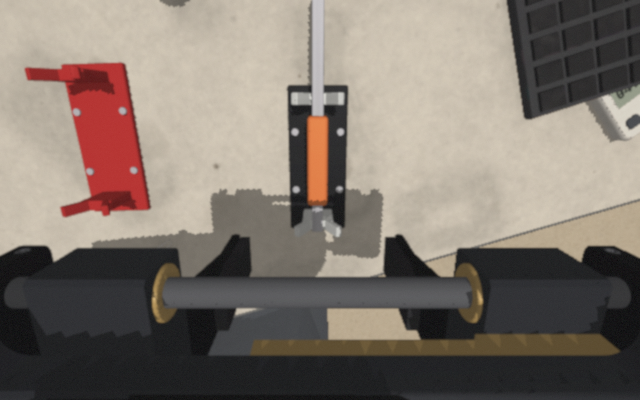

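The hook lies in the black cradle with its finger hanging down (scene crop (366,490)) and the handle centred between the uprights (wrist view (317,160)). The tray is still out (top crop, blue strip at rows 222–260), and the cups and pack are unmoved. Handing in.

```bash
python3 -c "
from station import r
print(r.finish_job(), r.sense()['time_s'])"
```

```text
the job is handed in; nothing more can be done
the job is handed in; nothing more can be done
```

The job is done and handed in at about 28 s of the 58 s allowed. The tray is fully open and the hook is back in the black cradle with its tip hanging down, released.

- **Drawing the tray:** I slid the hook in under the visor and lowered it through the finger hole. The tray came out with a 2–3 N pull until the force rose to about 10 N and its edge stopped moving. The camera fit puts it at 90 mm, the outer stop, and it stayed there when the hook was lifted out.
- **Last checks:** The hook was found where it first lay, within about 1 mm. The cups and the wipe pack read unmoved within about 4 mm, the accuracy of the detector. The gripper is clear of everything and showed no sign of touching the cabinet or tray.

Two things disagreed along the way:
- **Cabinet pose:** The close-up wrist view put the cabinet's yaw at about −3.7° rather than the first fit's −4.5°, and the cabinet about 2 mm further up the slope. I corrected for both before pulling.
- **Joint 5 limit:** It reached its limit at about 84 mm of tip travel, and the hook drifted about 6 mm up in the hole. I cut the lean from 28° to 20° for the rest of the pull and the lift-out; by then the hook was already outside the visor.

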